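Open the coolant strainer and take its screen out

ROBOT

A 6-joint arm with a two-finger parallel gripper is mounted at the origin on a cart in front of the work surface, level with it; the furniture and walls round the work are solid. World frame = base frame: x ahead of the robot, y to its left, z up, the work surface at z = 0. Lengths are in mm, angles in rad, forces in N, time in s.
With the tool pointing down it reaches from about 350 to 975 mm from the base axis. Payload 7.1 kg.
Tool frame: the origin (TCP) lies at the very end of the fingers, on their centre line; the grasp point (between the pads) lies 19 mm behind it; x points along the fingers, y is the direction in which the jaws open and shut, and the axes are right-handed (so a half turn about x gives the same grasp; the last joint's range is limited). The gripper opens to 88 mm and grips with 3 to 60 N. Pads are 20 mm wide; open, the fingers measure 115 mm over their backs; the gripper's body (75 mm by 178 mm) begins 61 mm behind the grasp point.
Start: joints at [1.19, 0.423, 1.63, -0, 1.089, -0.019], TCP at [221.192, 584.533, 222.675] pointing down, gripper open.
Joint ranges: [-3, 3], [-0.9, 2.11], [0.09, 2.58], [-1.31, 4.45], [0.11, 2.69], [-2.54, 2.54]. Speed limits (rad/s): [2.39, 2.39, 3.01, 3.14, 3.14, 3.14].

INTERFACE

Orientations are given as a unit quaternion [w, x, y, z].
In Python, from bench import monitor, get_image, manip gives the robot as it stands. The module is installed in compiled form; this text tells all that it offers.
- The arm moves only by the tool move_arm, never from a script. Its argument "motion" is a list that holds one entry, the list of rows, each a list of 5 numbers: the shift along the tool's x, y, z in m, then the turn about the tool's x in rad, then the finger opening in m, from 0 to 0.0878. In form: [[[tx, ty, tz, roll, claw], ...]]. A call has exactly 5 rows; each row is the pose to reach, as a shift and turn from the pose commanded when the call began, along the tool's axes at that moment; what a row does not reach only later rows make up. A row lasts 1/8 s, in which the tool goes at most 62.5 mm and 10.7 degrees, less where a joint would pass 70% of its speed; a pose out of reach is approached as far as the arm can. A call with a gripper value outside its range is refused whole. The fingers move at their own pace and stop on an object; "squeeze" is the grip in N (left out, the last holds). Time passes only in rows, so rows that repeat a pose let the fingers close, or fill a call up. It gives the time, the measured TCP pose, the force and the opening at its end, in the units of the state.
- monitor.read_state(): the state, without advancing time (a new reading comes with each control period).
- get_image(name): name is "scene" or "side" or "wrist"; returns a dict with "pixels" (480x640x3 uint8, red, green, blue), "fx", "fy", "cx", "cy" (pixels), "rvec" (rotation vector, rad) and "tvec" (3), from world to camera coordinates, as OpenCV has them. Camera axes: x right, y down, z forward; pixel columns grow to the right and rows downward; lengths in mm; the calibration is good to about 2 mm. The wrist camera is an equidistant fisheye: a pixel r from the principal point sees the ray r / f radians off the axis. A picture is of the moment at which its call begins. There is no depth.
- manip.close_job(): hands the job in, once; it reports no verdict.
The state is a dict: "time_s": time; "q": joint angles; "qd": joint speeds; "tau": joint torques, N m; "eef_pos": TCP position; "eef_rot": TCP orientation; "wrist_force": force on the tool from outside, world axes, zero at the start; "ft_torque": the same for the moment, N m; "opening": finger opening in mm.
Only numpy, scipy, OpenCV 4.12 (cv2) and the standard library are available. Lean on these libraries where they do the work, as an engineer would, in place of code of your own. Each camera call takes 0.05 s, during which the arm holds its last target.

TASK

Unscrew the three-lugged brass cap of the grey coolant strainer pot anticlockwise (its lugs can be pushed round), catch it as its thread comes free so that it does not fall, and stand it, thread down, in the drip tray. Then draw the screen, which has a red tab, out of the pot and stand it upright in the tray beside the cap. Set both down gently and leave the magnet, the tin and the small box alone.

Things in the scene. Friction and masses are not known exactly. Their poses are not given: they have to be found in the camera images.
- strainer_pot: Grey cast strainer pot, fixed and upright. Origin: centre of its underside on the bench, z up its axis. Foot plate 120 x 100 x 9 mm, body up to 92 mm across, two plugged side ports along its y axis reaching 67 mm out, tops 64 mm up. The cap seats on a flange 78 mm up; above that a steel neck, 62 mm outside (69 over its thread), 52 mm inside. Inner floor 20 mm up.
- pot_mouth (a point): Centre of the open rim of the pot's neck, on its axis, 112 mm above the bench. The cap's lower edge must be lifted above this height (34 mm above home) before it moves aside; the screen's underside too (92 mm lift).
- lug_cap: Brass cap, about 0.45 kg, loose, screwed on the pot. Origin: centre of its lower edge (78 mm up when home), z up its axis. Skirt 86 mm diameter, 42 mm high, dome to 52 mm. Three upright lugs at 0, 120 and 240 degrees from the cap's x axis: 15 mm thick, from the skirt out to 67 mm from the axis, 13 to 38 mm above the origin. Turns lightly (a few N at a lug), stays where left.
- cap_boss (a point): Top centre of the cap's square boss, 28 x 28 mm, faces square to the cap's x and y, 19.5 mm high, top 71.5 mm above the cap's origin: grip here. Right-hand thread, 10 mm pitch: turned anticlockwise from above the cap climbs and comes free after 2.2 to 2.3 turns (22 mm up), not before; it then rests loose on the neck. A lug pushed on past 2.5 turns shoves it off the neck.
- screen: Metal screen cylinder, 44 mm diameter (top disc 47), 92 mm high, about 0.16 kg, standing loose on the pot's inner floor, at first hidden under the cap. Origin: centre of its underside, z up its axis. Its top disc is level with the pot's rim.
- screen_tab (a point): Top centre of the red pull tab on the screen: 34 mm long (along the screen's x), 12 mm thick (along its y), 12.5 mm high, top 104.5 mm above the screen's origin. Grip it across the 12 mm.
- drip_tray: Open sheet-steel drip tray on the bench, 170 (its x) x 240 (its y) x 26 mm, walls 4 mm, 1.3 kg, loose. Origin: centre of its underside, inner floor 4 mm above. Both parts fit beside each other along y, e.g. cap centre 40 mm from the tray's centre and screen centre 85 mm the other way.
- weld_magnet: Red arrow-shaped welding magnet, 74 x 103 x 16 mm, lying on the bench: leave alone.
- dip_tin: Yellow, blue and grey round tin, 70 mm diameter, 52 mm high, on the bench: leave alone.
- tip_box: Small orange box with a black lid, 44 x 64 x 26 mm, on the bench: leave alone.

How it is judged (in metres and radians):
On the way, in this order (a step that is already met when the one before it is completed fails the run):
1. The cap is unscrewed and lifted clear of the neck, the screen still in the pot (z of lug_cap in the frame of strainer_pot above 0.12 m and z of screen in the frame of strainer_pot below 0.03 m), for 0.1 s.
2. The cap stands thread down in the drip tray and is let go (x of lug_cap in the frame of drip_tray between -0.05 and 0.05 m and y of lug_cap in the frame of drip_tray between -0.085 and 0.085 m and z of lug_cap in the frame of drip_tray below 0.008 m and angle between lug_cap's own z axis and vertical below 0.08 rad and contact force between the fingers and lug_cap below 0.1 N and linear speed of lug_cap below 0.02 m/s and angular speed of lug_cap below 0.2 rad/s), for 0.2 s.
3. The screen is drawn up clear of the pot's rim (z of screen in the frame of strainer_pot above 0.115 m), for 0.1 s.
At the end, for the whole second after the job is handed in: The cap stands flat in the tray, thread down, and the screen stands upright beside it, both on the tray's floor (tilt under 0.08 rad), released and at rest (x of lug_cap in the frame of drip_tray between -0.05 and 0.05 m and y of lug_cap in the frame of drip_tray between -0.085 and 0.085 m and z of each of lug_cap, screen in the frame of drip_tray below 0.008 m and angle between each of lug_cap, screen's own z axis and vertical below 0.08 rad and x of screen in the frame of drip_tray between -0.062 and 0.062 m and y of screen in the frame of drip_tray between -0.097 and 0.097 m and linear speed of each of lug_cap, screen below 0.02 m/s and angular speed of each of lug_cap, screen below 0.2 rad/s); the robot touches nothing.
It fails at once if The cap falls or is tipped over (angle between lug_cap's own z axis and vertical above 0.6 rad).
It fails at once if The cap or the screen is dropped from more than about 20 mm or slammed into the tray (contact force between lug_cap and drip_tray above 180 N or contact force between screen and drip_tray above 70 N).
It fails at once if Another thing on the bench is moved by more than 30 mm (distance of any of weld_magnet, dip_tin, tip_box from where it was at the start of the episode above 0.03 m).
It also fails if it takes over 72 s, if anything falls off the work surface, if the arm or the gripper's body presses on something with over 40 N, if the wrist force passes 120 N, or if a joint passes its speed limit or range.

## Working session

There is one attempt and no reset: what is moved stays moved. The work goes in short steps, Python scripts to look and compute and a tool call to move; the robot and the scene stay as the last step left them, time stands still between calls to the robot, and variables do not carry over. Pictures are saved under pics/ and viewed, and the job is handed in when it is done.

Besides the shell and the picture viewer there is one more tool, called after "Emit:" as name([rows], argument=value, ...), one row to a line, values as JSON. move_arm: Moves the arm, as the interface text tells. Its arguments: {"type":"object","properties":{"motion":{"type":"array","items":{"type":"array","items":{"type":"array","items":{"type":"number"}}}},"squeeze":{"type":"number"}},"required":["motion"]}

```bash
mkdir -p pics; python3 - <<'E'
from bench import monitor, get_image
import cv2
print(monitor.read_state())
for n in ("scene","side","wrist"):
    d=get_image(n); cv2.imwrite(f"pics/{n}0.png",d["pixels"][:,:,::-1]); print(n,{k:d[k] for k in d if k!="pixels"})
E
```

```text
{'time_s': 0.0, 'q': array([ 1.18998257e+00,  4.23812070e-01,  1.63067435e+00,  2.14698656e-05,
        1.08857566e+00, -1.90083865e-02]), 'qd': array([-1.23388614e-03,  4.07395958e-04,  9.50188416e-04, -4.04846330e-04,
       -1.28638626e-03,  5.18161173e-07]), 'tau': array([-1.53758276e-03, -5.44607913e+01, -2.73667824e+01,  6.42323191e-02,
        2.28309928e-02, -9.59963381e-05]), 'eef_pos': array([221.00169149, 584.04508425, 221.9257968 ]), 'eef_rot': array([ 0.69545741,  0.12671655,  0.69567692, -0.12773223]), 'wrist_force': array([0.23757881, 0.18171597, 0.79288981]), 'ft_torque': array([ 0.01572374, -0.05299363, -0.01944576]), 'opening': 87.93767575160794}
scene {'fx': 606.1025343891436, 'fy': 606.1025343891436, 'cx': 326.8626722722978, 'cy': 244.7678716116654, 'rvec': array([ 1.93219706, -0.43541407,  0.27029393]), 'tvec': array([-466.17054325,  241.00020525,  896.24957233])}
side {'fx': 459.761714304103, 'fy': 459.761714304103, 'cx': 315.76752246398195, 'cy': 241.5649709731376, 'rvec': array([ 1.98187129, -0.24189902,  0.13383875]), 'tvec': array([-502.35586617,  192.12968696,  821.09745148])}
wrist {'fx': 371.64829954431775, 'fy': 371.64829954431775, 'cx': 324.80281014352585, 'cy': 238.39602992987895, 'rvec': array([-2.40102436, -1.66082566, -0.21309402]), 'tvec': array([-623.71369597,  -30.87721447,  390.3482827 ])}
```

View pics/scene0.png

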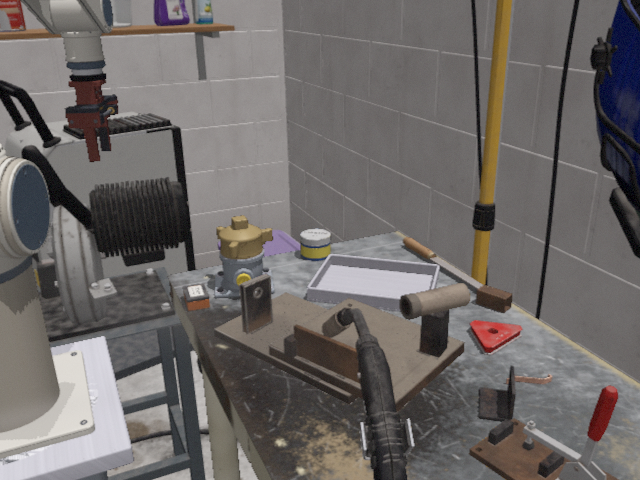

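View pics/side0.png

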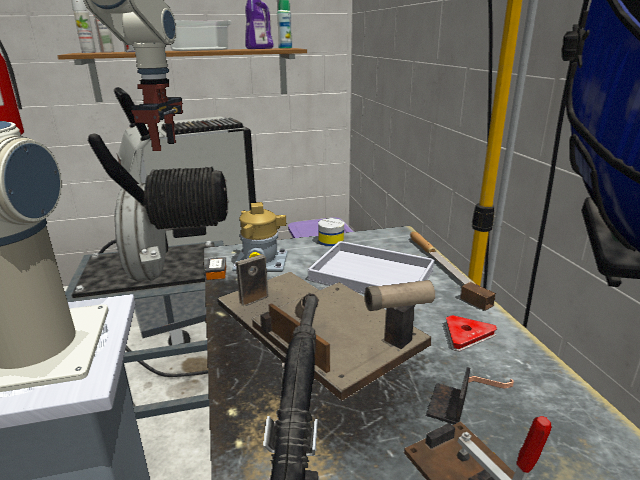

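View pics/wrist0.png

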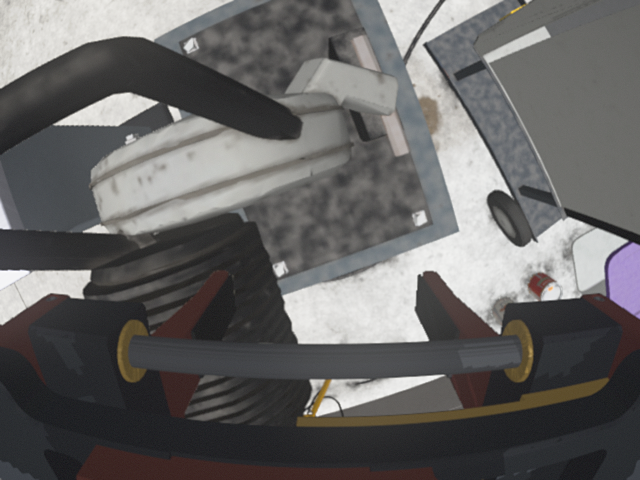

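The scene view shows the brass cap near (240,240) with its boss at (239,223), the tray at about (373,280), the tin at (315,243) and the box at (195,297). In the side view the cap is at (262,225) and the tray at (370,265). Next I'll zoom in on both.

```bash
cat > h.py <<'E'
import numpy as np, cv2
from bench import monitor, get_image
from scipy.spatial.transform import Rotation as R
def cam(d):
    Rm=R.from_rotvec(d["rvec"]).as_matrix(); return Rm,np.array(d["tvec"]),-Rm.T@np.array(d["tvec"])
def ray(d,u,v,fish=False):
    Rm,t,c=cam(d); x=np.array([(u-d["cx"])/d["fx"],(v-d["cy"])/d["fy"]])
    if fish:
        r=np.linalg.norm(x); s=np.array([*(x/r*np.sin(r) if r>0 else x),np.cos(r)])
    else: s=np.array([*x,1.])
    w=Rm.T@s; return c,w/np.linalg.norm(w)
def plane(d,u,v,z,fish=False):
    c,w=ray(d,u,v,fish); return c+w*(z-c[2])/w[2]
def tri(rs):
    A=sum(np.eye(3)-np.outer(w,w) for c,w in rs); b=sum((np.eye(3)-np.outer(w,w))@c for c,w in rs); return np.linalg.solve(A,b)
def proj(d,p,fish=False):
    Rm,t,c=cam(d); q=Rm@np.asarray(p,float)+t
    if fish:
        th=np.arctan2(np.hypot(q[0],q[1]),q[2]); n=q[:2]/max(np.hypot(q[0],q[1]),1e-9)*th
    else: n=q[:2]/q[2]
    return np.array([d["cx"]+d["fx"]*n[0],d["cy"]+d["fy"]*n[1]])
def crop(d,x0,y0,w,h,s,fn):
    im=d["pixels"][y0:y0+h,x0:x0+w,::-1]; cv2.imwrite(fn,cv2.resize(im,None,fx=s,fy=s,interpolation=cv2.INTER_CUBIC))
E
python3 - <<'E'
from h import *
d=get_image("scene"); crop(d,170,200,160,120,5,"pics/sc1.png")
d=get_image("side"); crop(d,190,190,160,120,5,"pics/si1.png")
d=get_image("scene"); crop(d,280,230,200,100,4,"pics/sc2.png")
E
```

```text
(no output)
```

View pics/sc1.png

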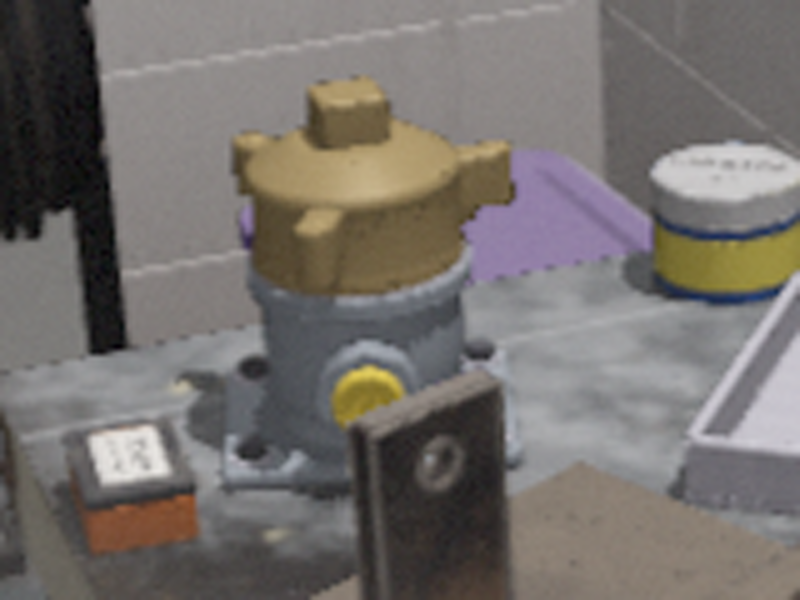

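View pics/si1.png

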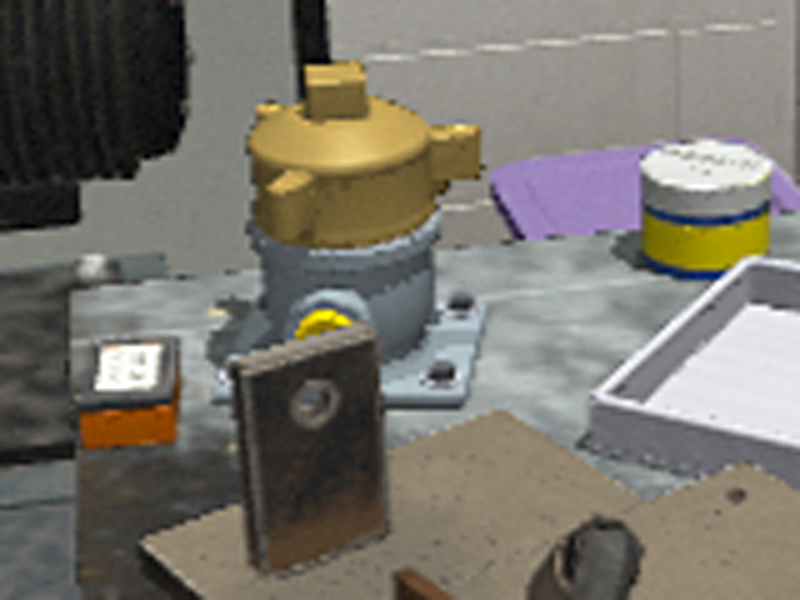

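View pics/sc2.png

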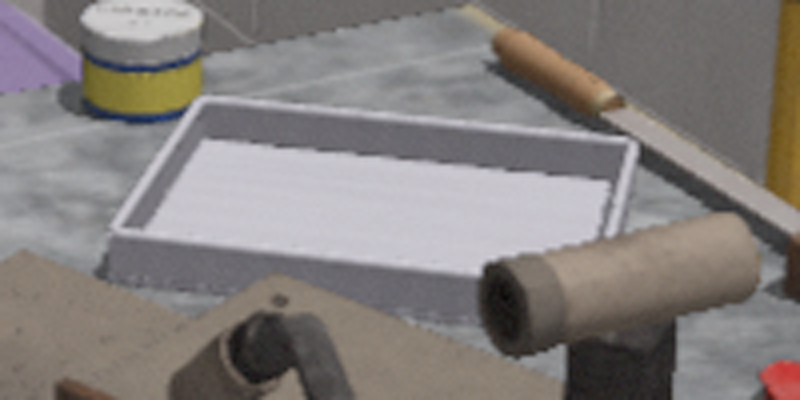

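```bash
python3 - <<'E'
from h import *
a=get_image("scene"); b=get_image("side")
c1=lambda x,y:((x+.5)/5-.5+170,(y+.5)/5-.5+200)
s1=lambda x,y:((x+.5)/5-.5+190,(y+.5)/5-.5+190)
c2=lambda x,y:((x+.5)/4-.5+280,(y+.5)/4-.5+230)
print("boss",tri([ray(a,*c1(348,92)),ray(b,*s1(336,73))]), "z should 149.5")
print("planes",plane(a,*c1(348,92),149.5),plane(b,*s1(336,73),149.5))
for n,p in zip("LFRN",[(308,88),(372,76),(389,92),(325,106)]): print("sc boss",n,plane(a,*c1(*p),149.5))
for n,p in zip("LFRN",[(305,65),(363,62),(367,80),(308,82)]): print("si boss",n,plane(b,*s1(*p),149.5))
for p in [(110,232),(203,97),(637,138)]: print("tray",plane(a,*c2(*p),26))
# lug tops at cap z38 => 116
print("lug front sc",plane(a,*c1(320,222),116),"right tip",plane(a,*c1(505,155),116))
print("box top",plane(a,*c1(130,455),26), "tin top",plane(a,*c1(725,172),52))
E
```

```text
boss [435.687696   242.13887061 146.84706241] z should 149.5
planes [432.55417208 231.32112095 149.5       ] [435.51296122 238.69404154 149.5       ]
sc boss L [419.68930509 242.95715608 149.5       ]
sc boss F [446.72255412 244.72912864 149.5       ]
sc boss R [447.0810333  223.94188859 149.5       ]
sc boss N [419.7710872  220.24294928 149.5       ]
si boss L [422.81418254 253.81178833 149.5       ]
si boss F [449.52114413 250.55683334 149.5       ]
si boss R [448.13094179 225.22713944 149.5       ]
si boss N [421.69308749 229.94945338 149.5       ]
tray [526.47823895 117.90465948  26.        ]
tray [636.95311947 245.74334194  26.        ]
tray [818.90286265  94.610331    26.        ]
lug front sc [404.90545559 186.14893137 116.        ] right tip [492.52914616 220.08166509 116.        ]
box top [326.48722178 202.87135385  26.        ] tin top [627.69302512 309.48734451  52.        ]
```

```bash
cat >> h.py <<'E'
def st():
    s=monitor.read_state(); q=s["eef_rot"]; Rm=R.from_quat([q[1],q[2],q[3],q[0]]).as_matrix()
    return s,np.array(s["eef_pos"]),Rm
def goto(x,y,z):
    s,p,Rm=st(); return Rm.T@(np.array([x,y,z])-p)
def rep():
    s,p,Rm=st(); print("t %.2f"%s["time_s"],"p",p.round(1),"q",s["q"].round(3),"F",s["wrist_force"].round(1),"T",s["ft_torque"].round(2),"op %.1f"%s["opening"]); 
    print("x",Rm[:,0].round(4),"y",Rm[:,1].round(4),"yaw_y deg %.2f"%np.degrees(np.arctan2(Rm[1,1],Rm[0,1])))
E
python3 - <<'E'
from h import *
rep(); w=get_image("wrist"); Rm,t,c=cam(w); print("cam",c.round(1),"axis",Rm[2].round(3), "tcp px",proj(w,st()[1],True))
s,p,T=st(); print("cam in tool",T.T@(c-p),T.T@Rm[2])
print("to hover",goto(435,237,320))
E
```

```text
t 0.40 p [221.2 584.5 222.6] q [ 1.19   0.423  1.63  -0.     1.089 -0.019] F [ 0.5 -0.3  0.4] T [-0.04 -0.02 -0.01] op 87.3
x [-1.e-04 -2.e-04 -1.e+00] y [ 3.540e-01  9.353e-01 -2.000e-04] yaw_y deg 69.27
cam [155.  609.5 384.2] axis [ 0.239 -0.092 -0.967] tcp px [325.3140876  295.39910207]
cam in tool [-1.61561004e+02 -8.61921300e-02 -7.06896534e+01] [ 0.96662855 -0.00108671  0.25617976]
to hover [ -97.37905763 -249.33460127  322.98867461]
```

Emit:
move_arm([
  [[-0.05, -0.035, 0.045, 0.1, 0.0878], [-0.097, -0.07, 0.09, 0.27, 0.0878], [-0.097, -0.107, 0.139, 0.45, 0.0878], [-0.097, -0.145, 0.187, 0.63, 0.0878], [-0.097, -0.18, 0.233, 0.81, 0.0878]],
])

```text
time_s: 1.08
eef_pos: [369.3, 343.4, 320.3]
eef_rot: [0.588, 0.393, 0.588, -0.392]
wrist_force: [1.3, 0.5, 0.0]
opening: 87.6
```

```bash
python3 - <<'E'
from h import *
rep(); print(goto(435,237,320))
E
```

```text
t 1.07 p [369.3 343.4 320.3] q [ 0.725  0.134  1.79  -0.     1.216  0.332] F [1.3 0.5 0. ] T [-0.02 -0.02  0.02] op 87.6
x [ 0.0013  0.001  -1.    ] y [0.9235 0.3835 0.0016] yaw_y deg 22.55
[  0.25395348  19.88569682 123.4268923 ]
```

Emit:
move_arm([
  [[0, 0.006, 0.036, 0.18, 0.0878], [0, 0.012, 0.072, 0.36, 0.0878], [0, 0.018, 0.112, 0.4, 0.0878], [0, 0.018, 0.112, 0.4, 0.0878], [0, 0.018, 0.112, 0.4, 0.0878]],
])

```text
time_s: 1.7
eef_pos: [428.4, 248.9, 319.6]
eef_rot: [0.5, 0.5, 0.5, -0.5]
wrist_force: [-0.1, 0.2, -0.1]
opening: 87.6
```

```bash
python3 - <<'E'
from h import *
rep(); w=get_image("wrist"); cv2.imwrite("pics/w1.png",w["pixels"][:,:,::-1]); print(proj(w,[435,237,149.5],True)); rep()
E
```

```text
t 1.70 p [428.4 248.9 319.6] q [0.502 0.121 1.807 0.    1.214 0.503] F [-0.1  0.2 -0.1] T [-0.02  0.05  0.02] op 87.6
x [-1.e-04  3.e-04 -1.e+00] y [ 1.0e+00 -1.1e-03 -1.0e-04] yaw_y deg -0.07
[333.11201579 231.69549049]
t 1.75 p [428.2 249.2 319.5] q [0.503 0.121 1.807 0.    1.214 0.503] F [0.1 0.6 0.5] T [-0.08  0.07 -0.03] op 87.7
x [-2.e-04  2.e-04 -1.e+00] y [ 1.e+00 -3.e-04 -2.e-04] yaw_y deg -0.02
```

View pics/w1.png

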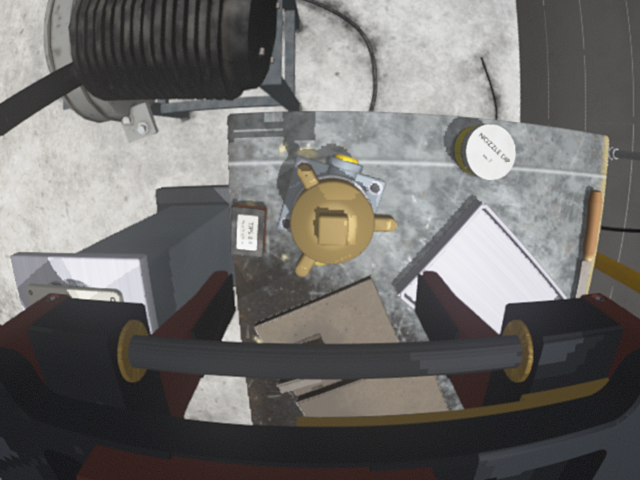

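The wrist view shows the boss at about (333,230) and lugs near (388,224), (306,176) and (305,266). The tray is to the lower right and the tin is at (490,150). I'll zoom in to measure the boss.

```bash
python3 - <<'E'
from h import *
w=get_image("wrist"); crop(w,280,160,120,120,5,"pics/w1c.png"); crop(w,380,180,220,140,3,"pics/w1t.png")
E
```

```text
(no output)
```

View pics/w1c.png

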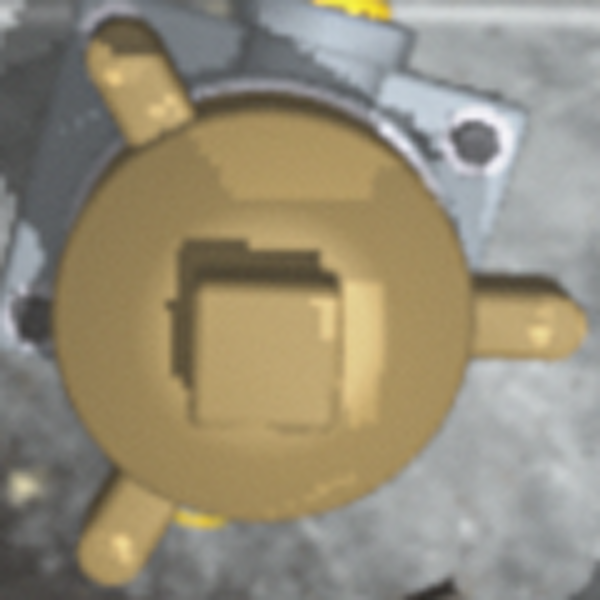

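View pics/w1t.png

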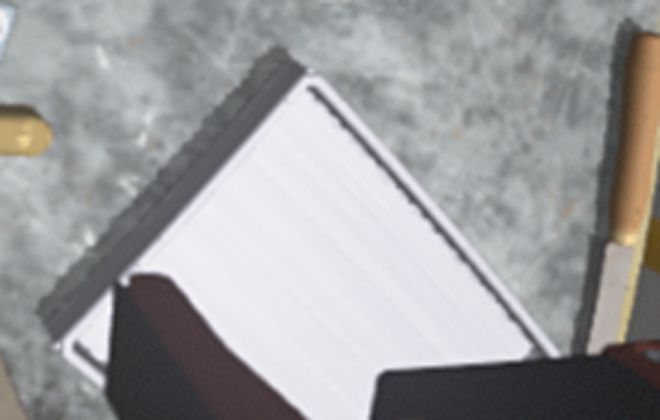

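```bash
python3 - <<'E'
from h import *
w=get_image("wrist"); rep()
f=lambda x,y:((x+.5)/5-.5+280,(y+.5)/5-.5+160)
P=[plane(w,*f(*p),149.5,True)[:2] for p in [(196,284),(338,279),(339,424),(193,423)]]
print(np.round(P,1),"c",np.mean(P,0).round(2)); 
for i in range(4):
    e=P[(i+1)%4]-P[i]; print(np.hypot(*e).round(1),np.degrees(np.arctan2(e[1],e[0])).round(1)%90)
# skirt circle top edge z 78+42
print("lug tips", [plane(w,*f(*p),116,True)[:2].round(1) for p in [(586,320),(112,575),(100,30)]])
g=lambda x,y:((x+.5)/3-.5+380,(y+.5)/3-.5+180)
print("tray",[plane(w,*g(*p),26,True)[:2].round(1) for p in [(60,345),(312,70),(555,352)]])
E
```

```text
t 1.85 p [428.1 249.5 319.5] q [0.504 0.121 1.807 0.    1.214 0.503] F [-0.2  0.2 -0.4] T [-0.08  0.14  0.03] op 87.4
x [-1.e-04  1.e-04 -1.e+00] y [ 1.e+00  5.e-04 -1.e-04] yaw_y deg 0.03
[[421.6 251.8]
 [447.5 252.8]
 [448.1 225.4]
 [421.  225.5]] c [434.54 238.9 ]
25.9 2.2
27.5 1.2999999999999972
27.1 89.69999999999999
26.3 88.6
lug tips [array([500.4, 237.9]), array([403.2, 182.8]), array([402.3, 296. ])]
tray [array([528.1, 119.7]), array([636.3, 246.8]), array([803.6, 103.6])]
```

Emit:
move_arm([
  [[0.0, 0.003, 0.004, 0.18, 0.0878], [0.0, 0.007, 0.0105, 0.36, 0.0878], [0.02, 0.007, 0.0105, 0.54, 0.0878], [0.05, 0.007, 0.0105, 0.72, 0.0878], [0.08, 0.007, 0.0105, 0.9, 0.0878]],
])

```text
time_s: 2.48
eef_pos: [435.2, 239.1, 238.9]
eef_rot: [0.231, 0.669, 0.231, -0.668]
wrist_force: [-0.2, 0.5, 0.0]
opening: 87.7
```

Emit:
move_arm([
  [[0.02, 0, 0, 0.18, 0.0878], [0.04, 0, 0, 0.36, 0.0878], [0.06, 0, 0, 0.54, 0.0878], [0.08, 0, 0, 0.671, 0.0878], [0.08, 0, 0, 0.671, 0.0878]],
])

```text
time_s: 3.1
eef_pos: [434.3, 238.4, 158.4]
eef_rot: [-0.001, -0.706, -0.0, 0.708]
wrist_force: [-0.4, -0.8, -0.2]
opening: 87.8
```

```bash
python3 - <<'E'
from h import *
rep(); w=get_image("wrist"); cv2.imwrite("pics/w2.png",w["pixels"][:,:,::-1]); print(proj(w,[435,239,149.5],True)); print(goto(435,239,132))
E
```

```text
t 3.10 p [434.3 238.4 158.4] q [0.478 0.329 1.96  0.    0.856 2.047] F [-0.4 -0.8 -0.2] T [-0.02  0.15  0.02] op 87.8
x [-0.0027 -0.0014 -1.    ] y [ 0.0015 -1.      0.0014] yaw_y deg -89.92
[323.48186194 283.74161482]
[27.30840091 -0.35605592 -0.03369107]
```

View pics/w2.png

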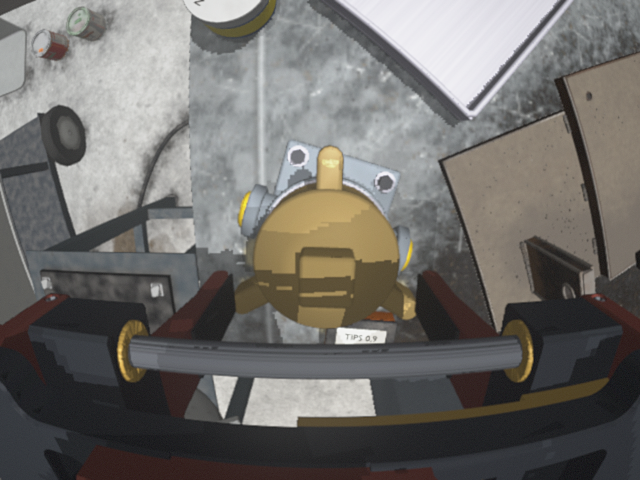

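The boss faces line up square with the jaws, with the top face between columns 299 and 355. I'll descend and grip.

Emit:
move_arm([
  [[0.012, 0, 0, 0, 0.0878], [0.024, 0, 0, 0, 0.0878], [0.025, 0, 0, 0, 0.06], [0.025, 0, 0, 0, 0.04], [0.025, 0, 0, 0, 0.02]],
], squeeze=15)

```text
time_s: 3.78
eef_pos: [435.8, 238.2, 134.8]
eef_rot: [-0.0, 0.707, -0.0, -0.707]
wrist_force: [0.5, -0.1, 0.0]
opening: 61.3
```

Emit:
move_arm([
  [[0, 0, 0, 0, 0.02], [0, 0, 0, 0, 0.015], [0, 0, 0, 0, 0.015], [0, 0, 0, 0, 0.015], [0, 0, 0, 0, 0.015]],
], squeeze=25)

```text
time_s: 4.4
eef_pos: [435.6, 238.2, 134.6]
eef_rot: [-0.0, 0.707, -0.0, -0.707]
wrist_force: [0.2, 0.8, 0.9]
opening: 27.9
```

```bash
python3 - <<'E'
from h import *
rep(); w=get_image("wrist"); cv2.imwrite("pics/w3.png",w["pixels"][:,:,::-1])
E
```

```text
t 4.40 p [435.6 238.2 134.6] q [ 0.476  0.368  1.974 -0.     0.8    2.048] F [0.2 0.8 0.9] T [-0.08  0.15  0.01] op 27.9
x [ 0. -0. -1.] y [-0.0012 -1.      0.    ] yaw_y deg -90.07
```

View pics/w3.png

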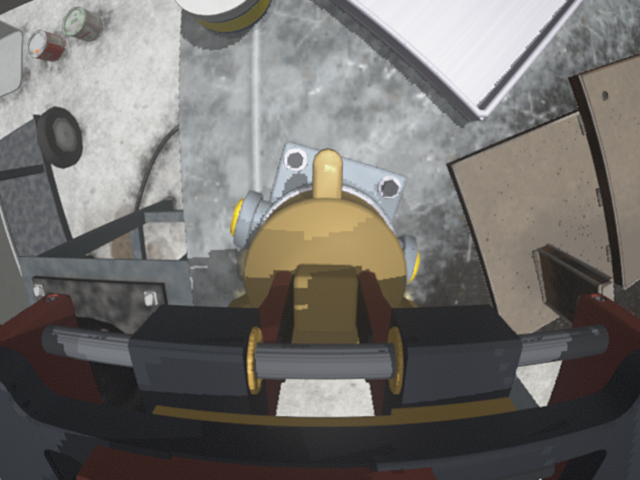

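Emit:
move_arm([
  [[-0.0003, 0, 0, -0.18, 0.015], [-0.0006, 0, 0, -0.36, 0.015], [-0.0009, 0, 0, -0.54, 0.015], [-0.0011, 0, 0, -0.72, 0.015], [-0.0014, 0, 0, -0.9, 0.015]],
])

```text
time_s: 5.08
eef_pos: [435.5, 238.0, 135.6]
eef_rot: [-0.309, -0.636, -0.309, 0.636]
wrist_force: [0.4, -0.7, -3.1]
opening: 28.2
```

```bash
python3 - <<'E'
from h import *
rep()
w=get_image("wrist"); cv2.imwrite("pics/w4.png",w["pixels"][:,:,::-1])
E
```

```text
t 5.08 p [435.5 238.  135.6] q [ 0.476  0.366  1.974 -0.     0.802  1.143] F [ 0.4 -0.7 -3.1] T [-0.15 -0.13  0.03] op 28.2
x [-2.e-04 -3.e-04 -1.e+00] y [ 0.7862 -0.6179  0.    ] yaw_y deg -38.16
```

View pics/w4.png

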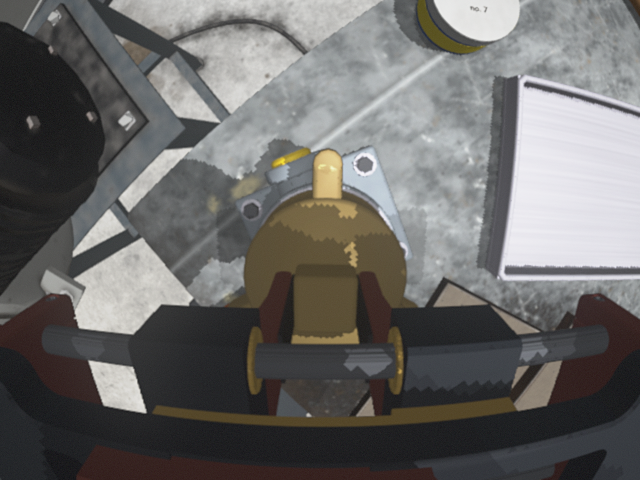

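Emit:
move_arm([
  [[-0.0003, 0, 0, -0.18, 0.015], [-0.0006, 0, 0, -0.36, 0.015], [-0.0009, 0, 0, -0.54, 0.015], [-0.0011, 0, 0, -0.72, 0.015], [-0.0014, 0, 0, -0.9, 0.015]],
])

```text
time_s: 5.75
eef_pos: [435.4, 238.1, 137.0]
eef_rot: [0.554, 0.439, 0.554, -0.439]
wrist_force: [0.8, 0.6, -3.3]
opening: 27.9
```

Emit:
move_arm([
  [[-0.0003, 0, 0, -0.18, 0.015], [-0.0006, 0, 0, -0.36, 0.015], [-0.0009, 0, 0, -0.54, 0.015], [-0.0011, 0, 0, -0.72, 0.015], [-0.0014, 0, 0, -0.9, 0.015]],
])

```text
time_s: 6.38
eef_pos: [435.3, 238.1, 138.4]
eef_rot: [0.69, 0.154, 0.69, -0.154]
wrist_force: [0.6, 0.3, -2.6]
opening: 28.0
```

Emit:
move_arm([
  [[-0.0003, 0, 0, -0.18, 0.015], [-0.0006, 0, 0, -0.36, 0.015], [-0.0009, 0, 0, -0.54, 0.015], [-0.0011, 0, 0, -0.72, 0.015], [-0.0014, 0, 0, -0.9, 0.015]],
])

```text
time_s: 7.0
eef_pos: [435.3, 238.0, 139.8]
eef_rot: [0.688, -0.161, 0.689, 0.161]
wrist_force: [-0.7, -1.1, -0.6]
opening: 27.8
```

Emit:
move_arm([
  [[-0.0003, 0, 0, -0.18, 0.015], [-0.0006, 0, 0, -0.36, 0.015], [-0.0009, 0, 0, -0.54, 0.015], [-0.0011, 0, 0, -0.72, 0.015], [-0.0014, 0, 0, -0.9, 0.015]],
])

```text
time_s: 7.62
eef_pos: [435.4, 238.0, 141.3]
eef_rot: [0.55, -0.445, 0.55, 0.445]
wrist_force: [0.3, -1.0, -0.9]
opening: 27.9
```

```bash
python3 - <<'E'
from h import *
rep()
w=get_image("wrist"); cv2.imwrite("pics/w5.png",w["pixels"][:,:,::-1])
E
```

```text
t 7.62 p [435.4 238.  141.3] q [ 0.476  0.357  1.97  -0.     0.815 -2.454] F [ 0.3 -1.  -0.9] T [ 0.03 -0.15 -0.09] op 27.9
x [-3.e-04 -3.e-04 -1.e+00] y [-9.779e-01  2.091e-01  3.000e-04] yaw_y deg 167.93
```

View pics/w5.png

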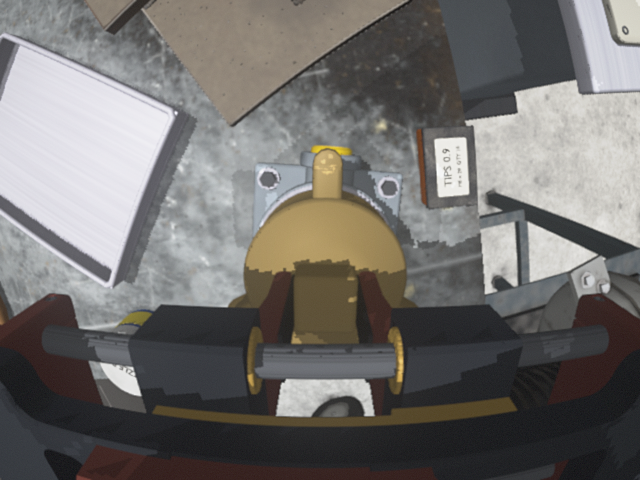

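Emit:
move_arm([
  [[0, 0, 0, 0, 0.065], [0, 0, 0, 0, 0.065], [0, 0, 0, 0, 0.065], [0, 0, 0, 0.1, 0.065], [0, 0, 0, 0.28, 0.065]],
])

```text
time_s: 8.3
eef_pos: [435.6, 238.2, 141.6]
eef_rot: [0.608, -0.361, 0.608, 0.361]
wrist_force: [-0.7, 0.3, 0.3]
opening: 64.9
```

Emit:
move_arm([
  [[0, 0, 0, 0.18, 0.065], [0, 0, 0, 0.36, 0.065], [0, 0, 0, 0.54, 0.065], [0, 0, 0, 0.72, 0.065], [0, 0, 0, 0.9, 0.065]],
])

```text
time_s: 8.93
eef_pos: [435.6, 238.2, 141.6]
eef_rot: [0.705, -0.06, 0.705, 0.06]
wrist_force: [0.1, -0.4, 0.7]
opening: 64.9
```

Emit:
move_arm([
  [[0, 0, 0, 0.18, 0.065], [0, 0, 0, 0.36, 0.065], [0, 0, 0, 0.54, 0.065], [0, 0, 0, 0.72, 0.065], [0, 0, 0, 0.9, 0.065]],
])

```text
time_s: 9.55
eef_pos: [435.6, 238.2, 141.6]
eef_rot: [0.661, 0.253, 0.66, -0.252]
wrist_force: [-0.1, 0.1, 0.2]
opening: 65.0
```

Emit:
move_arm([
  [[0, 0, 0, 0.18, 0.065], [0, 0, 0, 0.36, 0.065], [0, 0, 0, 0.54, 0.065], [0, 0, 0, 0.72, 0.065], [0, 0, 0, 0.9, 0.065]],
])

```text
time_s: 10.18
eef_pos: [435.6, 238.2, 141.6]
eef_rot: [0.485, 0.515, 0.485, -0.515]
wrist_force: [-0.4, 0.0, 0.4]
opening: 64.7
```

Emit:
move_arm([
  [[0, 0, 0, 0.18, 0.065], [0, 0, 0, 0.36, 0.065], [0, 0, 0, 0.54, 0.065], [0, 0, 0, 0.72, 0.065], [0, 0, 0, 0.9, 0.065]],
])

```text
time_s: 10.8
eef_pos: [435.6, 238.2, 141.6]
eef_rot: [0.213, 0.674, 0.213, -0.674]
wrist_force: [0.6, 0.7, 0.6]
opening: 65.3
```

```bash
python3 - <<'E'
from h import *
rep()
w=get_image("wrist"); cv2.imwrite("pics/w6.png",w["pixels"][:,:,::-1])
E
```

```text
t 10.80 p [435.6 238.2 141.6] q [0.476 0.356 1.97  0.    0.815 1.436] F [0.6 0.7 0.6] T [-0.03  0.14 -0.02] op 65.3
x [ 2.e-04  1.e-04 -1.e+00] y [ 0.574  -0.8189  0.    ] yaw_y deg -54.97
```

View pics/w6.png

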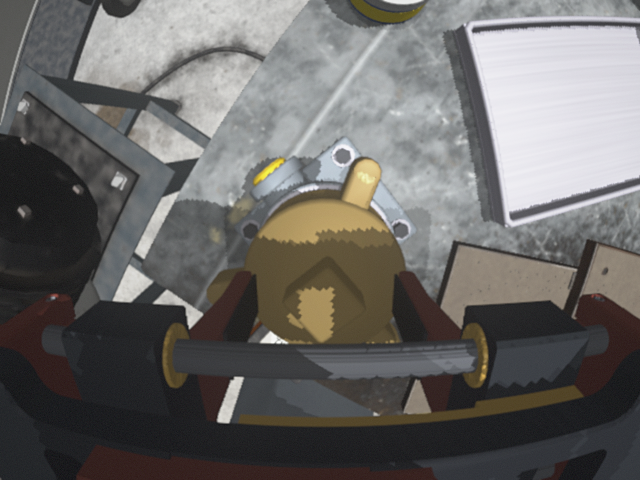

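Emit:
move_arm([
  [[0.001, 0, 0, 0.18, 0.065], [0.002, 0, 0, 0.36, 0.065], [0.002, 0, 0, 0.54, 0.065], [0.002, 0, 0, 0.72, 0.065], [0.002, 0, 0, 0.832, 0.05]],
])

```text
time_s: 11.48
eef_pos: [435.6, 238.2, 139.6]
eef_rot: [-0.076, 0.703, -0.076, -0.703]
wrist_force: [0.6, 0.6, -0.1]
opening: 58.2
```

Emit:
move_arm([
  [[0, 0, 0, 0, 0.04], [0, 0, 0, 0, 0.015], [0, 0, 0, 0, 0.015], [0, 0, 0, 0, 0.015], [0, 0, 0, 0, 0.015]],
])

```text
time_s: 12.1
eef_pos: [435.6, 238.2, 139.6]
eef_rot: [-0.075, 0.703, -0.075, -0.703]
wrist_force: [-0.1, -1.4, 2.0]
opening: 28.1
```

Emit:
move_arm([
  [[-0.0003, 0, 0, -0.18, 0.015], [-0.0006, 0, 0, -0.36, 0.015], [-0.0009, 0, 0, -0.54, 0.015], [-0.0011, 0, 0, -0.72, 0.015], [-0.0014, 0, 0, -0.9, 0.015]],
])

```text
time_s: 12.72
eef_pos: [435.5, 238.2, 141.0]
eef_rot: [-0.24, -0.665, -0.24, 0.665]
wrist_force: [0.2, 0.5, 0.0]
opening: 28.6
```

```bash
python3 - <<'E'
from h import *
rep()
w=get_image("wrist"); cv2.imwrite("pics/w7.png",w["pixels"][:,:,::-1])
E
```

```text
t 12.72 p [435.5 238.2 141. ] q [0.476 0.357 1.97  0.    0.814 1.354] F [0.2 0.5 0. ] T [-0.12  0.18 -0.  ] op 28.6
x [-1.e-04 -0.e+00 -1.e+00] y [ 6.388e-01 -7.693e-01 -1.000e-04] yaw_y deg -50.29
```

View pics/w7.png

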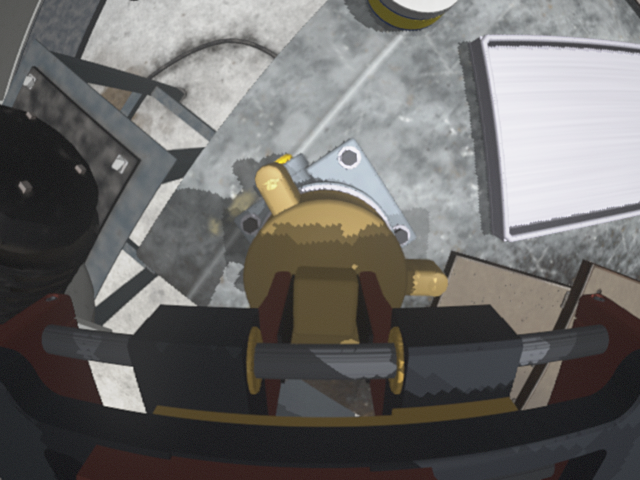

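Grip two is turning the cap. Yaw is −50° and the stroke still has 3.8 rad to run, so I'll continue to about 168°.

Emit:
move_arm([
  [[-0.0003, 0, 0, -0.18, 0.015], [-0.0006, 0, 0, -0.36, 0.015], [-0.0009, 0, 0, -0.54, 0.015], [-0.0011, 0, 0, -0.72, 0.015], [-0.0014, 0, 0, -0.9, 0.015]],
])

```text
time_s: 13.4
eef_pos: [435.4, 238.1, 142.5]
eef_rot: [0.505, 0.495, 0.505, -0.495]
wrist_force: [-0.2, -0.3, 0.2]
opening: 28.1
```

Emit:
move_arm([
  [[-0.0003, 0, 0, -0.18, 0.015], [-0.0006, 0, 0, -0.36, 0.015], [-0.0009, 0, 0, -0.54, 0.015], [-0.0011, 0, 0, -0.72, 0.015], [-0.0014, 0, 0, -0.9, 0.015]],
])

```text
time_s: 14.02
eef_pos: [435.6, 237.9, 144.0]
eef_rot: [0.67, 0.226, 0.67, -0.226]
wrist_force: [-0.4, -1.8, 2.8]
opening: 28.2
```

Emit:
move_arm([
  [[-0.0003, 0, 0, -0.18, 0.015], [-0.0006, 0, 0, -0.36, 0.015], [-0.0009, 0, 0, -0.54, 0.015], [-0.0011, 0, 0, -0.72, 0.015], [-0.0014, 0, 0, -0.9, 0.015]],
])

```text
time_s: 14.65
eef_pos: [436.0, 238.1, 145.4]
eef_rot: [0.702, -0.088, 0.701, 0.088]
wrist_force: [0.5, -1.1, 2.4]
opening: 28.1
```

Emit:
move_arm([
  [[-0.0003, 0, 0, -0.18, 0.015], [-0.0006, 0, 0, -0.36, 0.015], [-0.0009, 0, 0, -0.54, 0.015], [-0.0011, 0, 0, -0.72, 0.015], [-0.0014, 0, 0, -0.9, 0.015]],
])

```text
time_s: 15.28
eef_pos: [435.9, 238.3, 146.8]
eef_rot: [0.594, -0.384, 0.593, 0.384]
wrist_force: [-0.8, 0.7, 2.5]
opening: 28.4
```

Emit:
move_arm([
  [[-0.0003, 0, 0, -0.18, 0.015], [-0.0003, 0, 0, -0.212, 0.015], [-0.0003, 0, 0, -0.212, 0.04], [-0.0003, 0, 0, -0.212, 0.065], [-0.0003, 0, 0, -0.212, 0.065]],
])

```text
time_s: 15.9
eef_pos: [435.4, 238.1, 146.7]
eef_rot: [0.551, -0.443, 0.551, 0.444]
wrist_force: [-0.1, -0.8, -0.7]
opening: 54.9
```

```bash
python3 - <<'E'
from h import *
rep()
E
```

```text
t 15.90 p [435.4 238.1 146.7] q [ 0.476  0.348  1.967 -0.     0.827 -2.45 ] F [-0.1 -0.8 -0.7] T [ 0.09  0.14 -0.05] op 54.9
x [-3.e-04 -2.e-04 -1.e+00] y [-9.770e-01  2.132e-01  3.000e-04] yaw_y deg 167.69
```

Emit:
move_arm([
  [[0, 0, 0, 0.18, 0.065], [0, 0, 0, 0.36, 0.065], [0, 0, 0, 0.54, 0.065], [0, 0, 0, 0.72, 0.065], [0, 0, 0, 0.9, 0.065]],
])

```text
time_s: 16.52
eef_pos: [435.5, 238.2, 146.8]
eef_rot: [0.689, -0.158, 0.689, 0.158]
wrist_force: [0.6, 1.1, -0.1]
opening: 64.9
```

Emit:
move_arm([
  [[0, 0, 0, 0.18, 0.065], [0, 0, 0, 0.36, 0.065], [0, 0, 0, 0.54, 0.065], [0, 0, 0, 0.72, 0.065], [0, 0, 0, 0.9, 0.065]],
])

```text
time_s: 17.15
eef_pos: [435.5, 238.2, 146.7]
eef_rot: [0.689, 0.158, 0.689, -0.158]
wrist_force: [-0.7, -0.5, -0.6]
opening: 64.9
```

Emit:
move_arm([
  [[0, 0, 0, 0.18, 0.065], [0, 0, 0, 0.36, 0.065], [0, 0, 0, 0.54, 0.065], [0, 0, 0, 0.72, 0.065], [0, 0, 0, 0.9, 0.065]],
])

```text
time_s: 17.77
eef_pos: [435.5, 238.1, 146.7]
eef_rot: [0.552, 0.442, 0.552, -0.442]
wrist_force: [0.4, 0.0, -0.4]
opening: 64.9
```

Emit:
move_arm([
  [[0, 0, 0, 0.18, 0.065], [0, 0, 0, 0.36, 0.065], [0, 0, 0, 0.54, 0.065], [0, 0, 0, 0.72, 0.065], [0, 0, 0, 0.9, 0.065]],
])

```text
time_s: 18.4
eef_pos: [435.5, 238.1, 146.8]
eef_rot: [-0.305, -0.638, -0.305, 0.638]
wrist_force: [-1.0, 0.9, -0.2]
opening: 64.8
```

Emit:
move_arm([
  [[0, 0, 0, 0.18, 0.065], [0, 0, 0, 0.36, 0.065], [0, 0, 0, 0.54, 0.065], [0, 0, 0, 0.72, 0.065], [0, 0, 0, 0.9, 0.06]],
])

```text
time_s: 19.02
eef_pos: [435.5, 238.2, 146.8]
eef_rot: [0.003, -0.707, 0.003, 0.707]
wrist_force: [0.5, -0.5, -0.7]
opening: 60.8
```

Emit:
move_arm([
  [[0, 0, 0, 0.18, 0.055], [0, 0, 0, 0.212, 0.045], [0, 0, 0, 0.212, 0.015], [0, 0, 0, 0.212, 0.015], [0, 0, 0, 0.212, 0.015]],
])

```text
time_s: 19.65
eef_pos: [435.6, 238.2, 146.9]
eef_rot: [-0.075, 0.703, -0.075, -0.703]
wrist_force: [0.2, 0.3, -0.2]
opening: 28.3
```

```bash
python3 - <<'E'
from h import *
rep()
w=get_image("wrist"); cv2.imwrite("pics/w8.png",w["pixels"][:,:,::-1])
E
```

```text
t 19.65 p [435.6 238.2 146.9] q [0.476 0.348 1.967 0.    0.827 2.259] F [ 0.2  0.3 -0.2] T [ 0.05  0.09 -0.02] op 28.3
x [ 1.e-04  1.e-04 -1.e+00] y [-2.107e-01 -9.776e-01 -1.000e-04] yaw_y deg -102.16
```

View pics/w8.png

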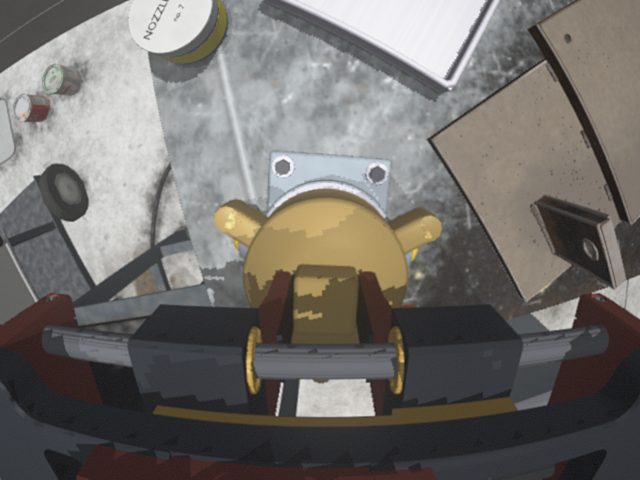

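Emit:
move_arm([
  [[-0.0003, 0, 0, -0.18, 0.015], [-0.0006, 0, 0, -0.36, 0.015], [-0.0009, 0, 0, -0.54, 0.015], [-0.0011, 0, 0, -0.72, 0.015], [-0.0014, 0, 0, -0.9, 0.015]],
])

```text
time_s: 20.32
eef_pos: [435.4, 238.2, 148.3]
eef_rot: [-0.24, -0.665, -0.24, 0.665]
wrist_force: [-0.5, 0.9, 0.7]
opening: 28.1
```

Emit:
move_arm([
  [[-0.0003, 0, 0, -0.18, 0.015], [-0.0006, 0, 0, -0.36, 0.015], [-0.0009, 0, 0, -0.54, 0.015], [-0.0011, 0, 0, -0.72, 0.015], [-0.0014, 0, 0, -0.9, 0.015]],
])

```text
time_s: 20.95
eef_pos: [435.2, 238.0, 149.7]
eef_rot: [0.505, 0.494, 0.506, -0.495]
wrist_force: [-1.0, -0.9, 1.4]
opening: 28.1
```

Emit:
move_arm([
  [[-0.0003, 0, 0, -0.18, 0.015], [-0.0006, 0, 0, -0.36, 0.015], [-0.0009, 0, 0, -0.54, 0.015], [-0.0011, 0, 0, -0.72, 0.015], [-0.0014, 0, 0, -0.9, 0.015]],
])

```text
time_s: 21.58
eef_pos: [435.4, 237.8, 151.3]
eef_rot: [0.67, 0.225, 0.67, -0.225]
wrist_force: [-1.2, -3.0, 2.3]
opening: 28.1
```

Emit:
move_arm([
  [[-0.0003, 0, 0, -0.18, 0.015], [-0.0006, 0, 0, -0.36, 0.015], [-0.0009, 0, 0, -0.54, 0.015], [-0.0011, 0, 0, -0.72, 0.015], [-0.0014, 0, 0, -0.9, 0.015]],
])

```text
time_s: 22.2
eef_pos: [436.0, 238.0, 152.7]
eef_rot: [0.702, -0.089, 0.701, 0.089]
wrist_force: [0.9, -1.0, 1.0]
opening: 28.4
```

Emit:
move_arm([
  [[-0.0003, 0, 0, -0.18, 0.015], [-0.0006, 0, 0, -0.36, 0.015], [-0.0009, 0, 0, -0.54, 0.015], [-0.0011, 0, 0, -0.72, 0.015], [-0.0014, 0, 0, -0.9, 0.015]],
])

```text
time_s: 22.82
eef_pos: [436.0, 238.3, 154.1]
eef_rot: [0.593, -0.385, 0.593, 0.385]
wrist_force: [1.3, -0.4, 3.5]
opening: 28.1
```

```bash
python3 - <<'E'
from h import *
rep()
E
```

```text
t 22.82 p [436.  238.3 154.1] q [ 0.476  0.336  1.962 -0.     0.843 -2.246] F [ 1.3 -0.4  3.5] T [-0.   -0.03  0.04] op 28.1
x [ 1.e-03  3.e-04 -1.e+00] y [-9.134e-01  4.070e-01 -8.000e-04] yaw_y deg 155.98
```

Emit:
move_arm([
  [[-0.0003, 0, 0, -0.18, 0.015], [-0.0004, 0, 0, -0.24, 0.015], [-0.0004, 0, 0, -0.24, 0.05], [-0.0004, 0, 0, -0.24, 0.065], [-0.0004, 0, 0, -0.24, 0.065]],
])

```text
time_s: 23.45
eef_pos: [435.5, 238.1, 154.1]
eef_rot: [0.544, -0.451, 0.544, 0.451]
wrist_force: [-1.5, 0.6, -0.9]
opening: 54.8
```

Emit:
move_arm([
  [[0, 0, 0, 0.18, 0.065], [0, 0, 0, 0.36, 0.065], [0, 0, 0, 0.54, 0.065], [0, 0, 0, 0.72, 0.065], [0, 0, 0, 0.9, 0.065]],
])

```text
time_s: 24.08
eef_pos: [435.5, 238.1, 154.1]
eef_rot: [0.687, -0.168, 0.687, 0.168]
wrist_force: [-0.5, -0.8, -0.5]
opening: 65.0
```

Emit:
move_arm([
  [[0, 0, 0, 0.18, 0.065], [0, 0, 0, 0.36, 0.065], [0, 0, 0, 0.54, 0.06], [0, 0, 0, 0.671, 0.055], [0, 0, 0, 0.671, 0.03]],
])

```text
time_s: 24.7
eef_pos: [435.5, 238.1, 154.2]
eef_rot: [0.704, 0.065, 0.704, -0.065]
wrist_force: [-0.2, 0.4, 0.4]
opening: 48.2
```

Emit:
move_arm([
  [[0, 0, 0, 0, 0.015], [0, 0, 0, 0, 0.015], [0, 0, 0, 0, 0.015], [0, 0, 0, 0, 0.015], [0, 0, 0, 0, 0.015]],
])

```text
time_s: 25.32
eef_pos: [435.6, 238.1, 154.2]
eef_rot: [0.704, 0.066, 0.704, -0.066]
wrist_force: [-0.5, -0.6, 1.2]
opening: 27.9
```

```bash
python3 - <<'E'
from h import *
rep()
w=get_image("wrist"); cv2.imwrite("pics/w9.png",w["pixels"][:,:,::-1])
E
```

```text
t 25.32 p [435.6 238.1 154.2] q [ 0.476  0.336  1.962 -0.     0.844 -0.909] F [-0.5 -0.6  1.2] T [-0.1   0.02  0.04] op 27.9
x [ 1.e-04 -0.e+00 -1.e+00] y [ 0.1846  0.9828 -0.    ] yaw_y deg 79.36
```

View pics/w9.png

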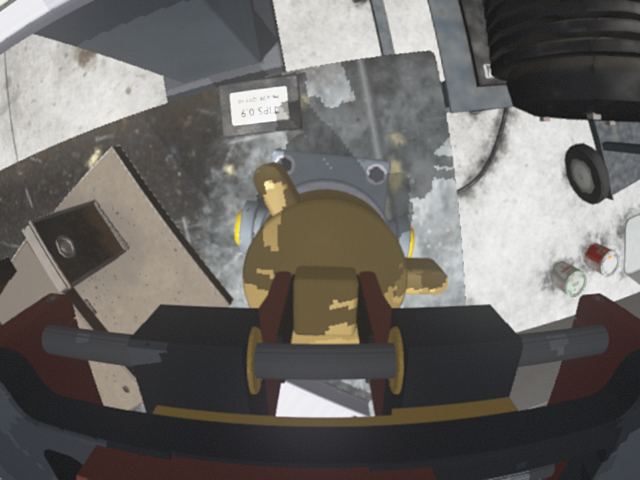

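Emit:
move_arm([
  [[-0.0003, 0, 0, -0.18, 0.015], [-0.0006, 0, 0, -0.36, 0.015], [-0.0009, 0, 0, -0.54, 0.015], [-0.0011, 0, 0, -0.7, 0.015], [-0.0015, 0, 0, -0.8, 0.015]],
], squeeze=30)

```text
time_s: 26.0
eef_pos: [435.3, 238.1, 155.6]
eef_rot: [0.673, -0.215, 0.674, 0.215]
wrist_force: [-0.3, 0.6, -3.5]
opening: 27.8
```

Emit:
move_arm([
  [[-0.0005, 0, 0, 0, 0.015], [-0.001, 0, 0, 0, 0.015], [-0.002, 0, 0, 0, 0.015], [-0.003, 0, 0, 0, 0.015], [-0.004, 0, 0, 0, 0.015]],
])

```text
time_s: 26.62
eef_pos: [435.5, 238.2, 159.8]
eef_rot: [0.674, -0.214, 0.674, 0.214]
wrist_force: [0.2, 0.0, -4.5]
opening: 27.9
```

```bash
python3 - <<'E'
from h import *
rep()
E
```

```text
t 26.62 p [435.5 238.2 159.8] q [ 0.476  0.327  1.959  0.     0.856 -1.708] F [ 0.2  0.  -4.5] T [ 0.01  0.02 -0.04] op 27.9
x [-0.  0. -1.] y [-0.576   0.8174  0.    ] yaw_y deg 125.17
```

Emit:
move_arm([
  [[-0.01, 0, 0, 0, 0.015], [-0.025, 0, 0, 0, 0.015], [-0.045, 0, 0, 0, 0.015], [-0.06, 0, 0, 0, 0.015], [-0.065, 0, 0, 0, 0.015]],
])

```text
time_s: 27.25
eef_pos: [436.1, 238.5, 226.3]
eef_rot: [0.675, -0.214, 0.673, 0.214]
wrist_force: [-0.1, 0.4, -4.9]
opening: 27.8
```

```bash
python3 - <<'E'
from h import *
rep()
a=get_image("scene"); b=get_image("side")
crop(a,180,140,320,220,2.5,"pics/sc3.png"); crop(b,180,140,320,220,2.5,"pics/si3.png")
w=get_image("wrist"); cv2.imwrite("pics/w10.png",w["pixels"][:,:,::-1])
E
```

```text
t 27.25 p [436.1 238.5 226.3] q [ 0.476  0.229  1.906 -0.     1.004 -1.708] F [-0.1  0.4 -4.9] T [ 0.12  0.01 -0.03] op 27.8
x [ 0.0022  0.0011 -1.    ] y [-5.763e-01  8.173e-01 -4.000e-04] yaw_y deg 125.19
```

View pics/sc3.png

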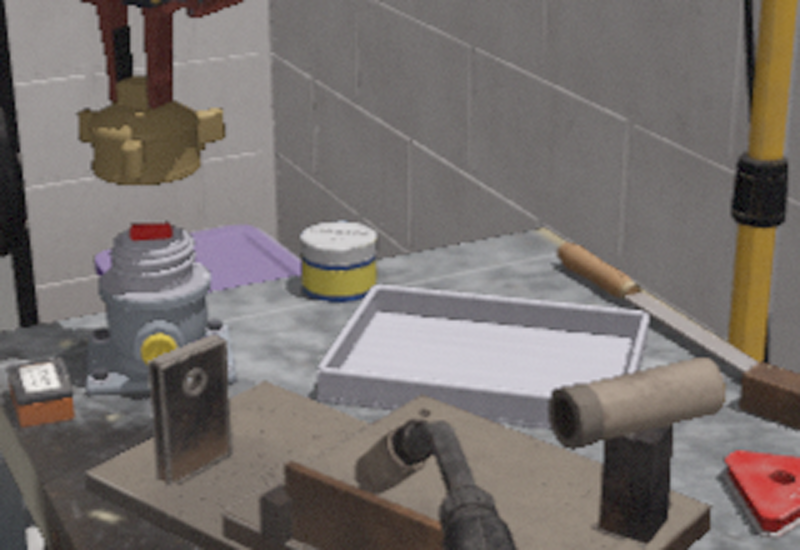

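View pics/si3.png

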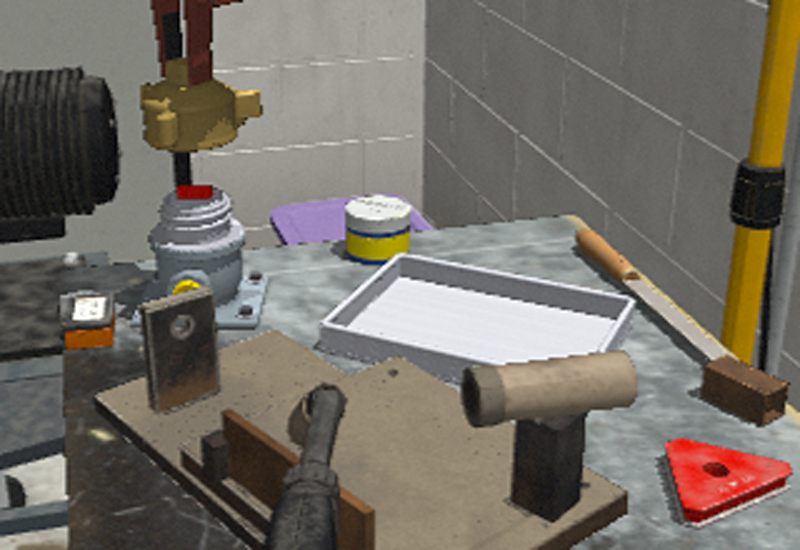

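View pics/w10.png

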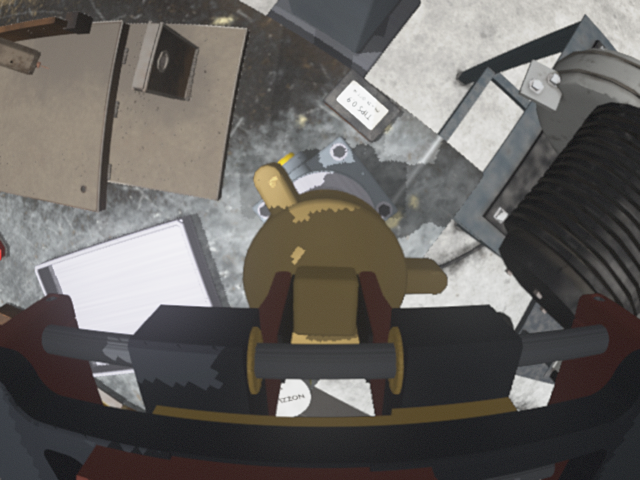

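```bash
python3 - <<'E'
from h import *
a=get_image("scene"); b=get_image("side")
c=lambda x,y:((x+.5)/2.5-.5+180,(y+.5)/2.5-.5+140)
for n,p,q in [("L",(570,415),(473,395)),("R",(712,385),(625,378)),("tabTop",(151,227),(195,190))]: print(n,tri([ray(a,*c(*p)),ray(b,*c(*q))]).round(0))
print("tab plane",plane(a,*c(151,228),124.5).round(1),plane(b,*c(194.5,188),124.5).round(1))
P=[plane(a,*c(*p),26)[:2].round(1) for p in [(318,372),(378,287),(649,312)]];Q=[plane(b,*c(*p),26)[:2].round(1) for p in [(319,323),(401,254),(634,299)]]
print(P,Q)
E
```

```text
L [ 556. -196.  134.]
R [ 656. -199.  132.]
tabTop [436. 244. 118.]
tab plane [430.8 225.4 124.5] [435.  235.1 124.5]
[array([524.6, 114.6]), array([636.5, 242.1]), array([818.6,  92.6])] [array([527. , 125.7]), array([639.5, 250.9]), array([818.9,  96.5])]
```

Emit:
move_arm([
  [[0, -0.02, 0.0105, 0, 0.015], [0, -0.055, 0.029, 0, 0.015], [0, -0.095, 0.05, 0, 0.015], [0, -0.135, 0.071, 0, 0.015], [0, -0.17, 0.089, 0, 0.015]],
])

```text
time_s: 28.12
eef_pos: [608.5, 148.7, 223.9]
eef_rot: [0.674, -0.214, 0.674, 0.213]
wrist_force: [0.4, 0.9, -5.0]
opening: 27.8
```

Emit:
move_arm([
  [[0.01, -0.024, 0.013, 0, 0.015], [0.03, -0.036, 0.019, 0, 0.015], [0.055, -0.036, 0.019, 0, 0.015], [0.08, -0.036, 0.019, 0, 0.015], [0.095, -0.036, 0.019, 0, 0.015]],
])

```text
time_s: 28.75
eef_pos: [641.1, 131.7, 126.9]
eef_rot: [0.673, -0.214, 0.675, 0.214]
wrist_force: [-0.1, -0.7, -5.3]
opening: 28.0
```

```bash
python3 - <<'E'
from h import *
rep()
w=get_image("wrist"); cv2.imwrite("pics/w11.png",w["pixels"][:,:,::-1])
a=get_image("scene"); b=get_image("side")
crop(a,260,170,220,160,3.5,"pics/sc4.png")
E
```

```text
t 28.75 p [641.1 131.7 126.9] q [ 0.184  0.579  1.618 -0.     0.948 -2.001] F [-0.1 -0.7 -5.3] T [ 0.08 -0.01 -0.04] op 28.0
x [-3.7e-03 -7.0e-04 -1.0e+00] y [-0.5764  0.8172  0.0016] yaw_y deg 125.20
```

View pics/w11.png

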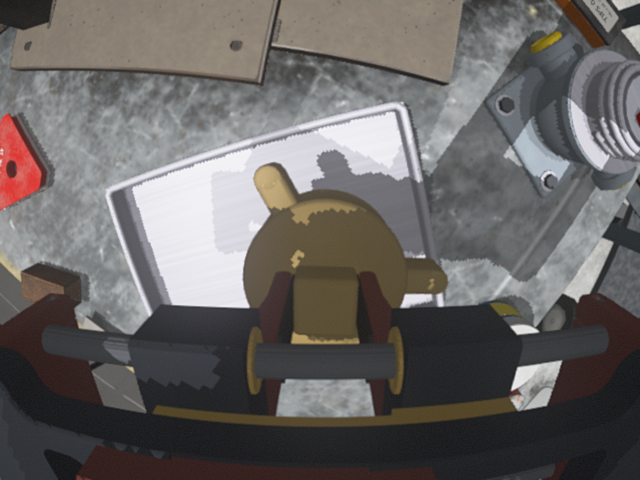

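View pics/sc4.png

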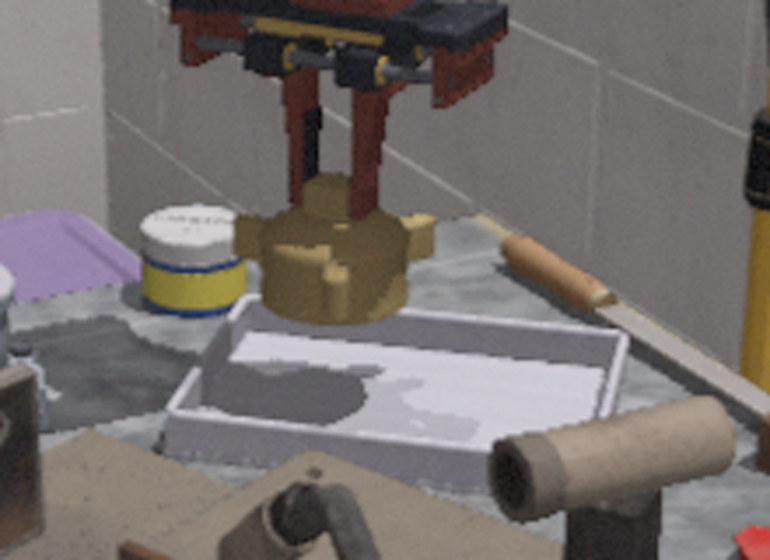

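```bash
python3 - <<'E'
from h import *
w=get_image("wrist"); rep()
A=plane(w,402,103,26,True)[:2];D=plane(w,108,192,26,True)[:2]
e=D-A; L=np.hypot(*e); u=e/L; print(A.round(1),D.round(1),L, np.degrees(np.arctan2(u[1],u[0])))
n=np.array([-u[1],u[0]]); C=(A+D)/2+85*n; print("centre",C.round(1)); p=st()[1][:2]-C; print("cap in tray: x %.1f y %.1f"%(p@n,p@u))
print("cap tgt",(C-38*u).round(1),"screen tgt",(C+85*u).round(1))
E
```

```text
t 28.95 p [642.6 132.1 129.7] q [ 0.185  0.576  1.616  0.     0.95  -2.001] F [ 0.4  0.5 -3.8] T [-0.02  0.05  0.02] op 28.1
x [-2.e-04 -0.e+00 -1.e+00] y [-5.765e-01  8.171e-01  1.000e-04] yaw_y deg 125.20
[528.  119.4] [710. -33.] 237.417019830336 -39.95718845441735
centre [673.6 108.3]
cap in tray: x -1.6 y -39.0
cap tgt [644.5 132.7] screen tgt [738.7  53.8]
```

Emit:
move_arm([
  [[0.01, 0, 0, 0, 0.015], [0.025, 0, 0, 0, 0.015], [0.042, 0, 0, 0, 0.015], [0.056, 0, 0, 0, 0.015], [0.063, 0, 0, 0, 0.015]],
])

```text
time_s: 29.58
eef_pos: [641.8, 131.9, 65.1]
eef_rot: [0.673, -0.214, 0.675, 0.214]
wrist_force: [-0.4, -0.8, -4.5]
opening: 28.4
```

Emit:
move_arm([
  [[0.002, 0, 0, 0, 0.015], [0.004, 0, 0, 0, 0.015], [0.005, 0, 0, 0, 0.015], [0.006, 0, 0, 0, 0.015], [0.007, 0, 0, 0, 0.015]],
])

```text
time_s: 30.2
eef_pos: [642.7, 132.1, 59.9]
eef_rot: [0.674, -0.214, 0.674, 0.214]
wrist_force: [-0.3, -0.1, -4.4]
opening: 28.0
```

Emit:
move_arm([
  [[0.0005, 0, 0, 0, 0.015], [0.001, 0, 0, 0, 0.015], [0.0013, 0, 0, 0, 0.015], [0.0016, 0, 0, 0, 0.015], [0.002, 0, 0, 0, 0.015]],
])

```text
time_s: 30.82
eef_pos: [642.8, 132.1, 58.6]
eef_rot: [0.674, -0.214, 0.674, 0.214]
wrist_force: [-3.7, -1.4, 6.2]
opening: 28.2
```

Contact with the floor is confirmed: the wrist force rose from −4.4 to +6.2 N. I'll release the cap.

Emit:
move_arm([
  [[-0.0008, 0, 0, 0, 0.015], [-0.0008, 0, 0, 0, 0.027], [-0.0008, 0, 0, 0, 0.035], [-0.0008, 0, 0, 0, 0.055], [-0.0008, 0, 0, 0, 0.055]],
])

```text
time_s: 31.45
eef_pos: [642.7, 132.1, 58.6]
eef_rot: [0.674, -0.214, 0.674, 0.214]
wrist_force: [0.0, 0.0, 0.9]
opening: 52.0
```

Emit:
move_arm([
  [[-0.01, 0, 0, 0, 0.055], [-0.03, 0, 0, 0, 0.055], [-0.07, 0, 0, 0, 0.055], [-0.12, 0, 0, 0, 0.055], [-0.17, 0, 0, 0, 0.055]],
])

```text
time_s: 32.08
eef_pos: [642.6, 132.1, 231.8]
eef_rot: [0.675, -0.214, 0.674, 0.214]
wrist_force: [1.5, -0.5, -0.4]
opening: 54.9
```

```bash
python3 - <<'E'
from h import *
rep()
w=get_image("wrist"); cv2.imwrite("pics/w12.png",w["pixels"][:,:,::-1])
a=get_image("scene"); crop(a,180,170,300,160,2.6,"pics/sc5.png")
E
```

```text
t 32.08 p [642.6 132.1 231.8] q [ 0.185  0.459  1.55   0.     1.131 -2.   ] F [ 1.5 -0.5 -0.4] T [ 0.05 -0.01  0.02] op 54.9
x [ 1.4e-03  3.0e-04 -1.0e+00] y [-5.763e-01  8.173e-01 -6.000e-04] yaw_y deg 125.19
```

View pics/w12.png

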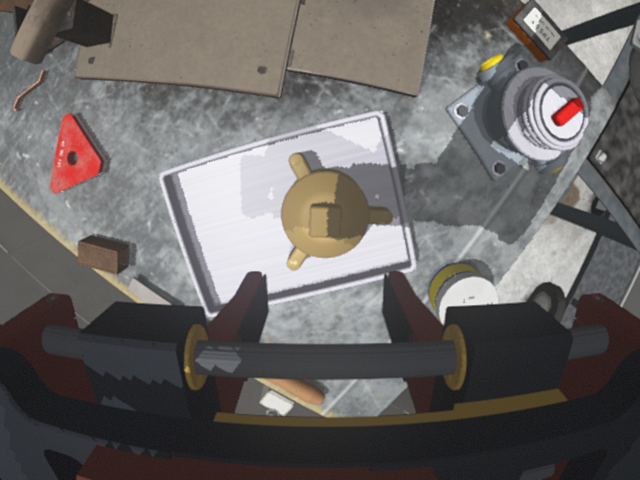

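View pics/sc5.png

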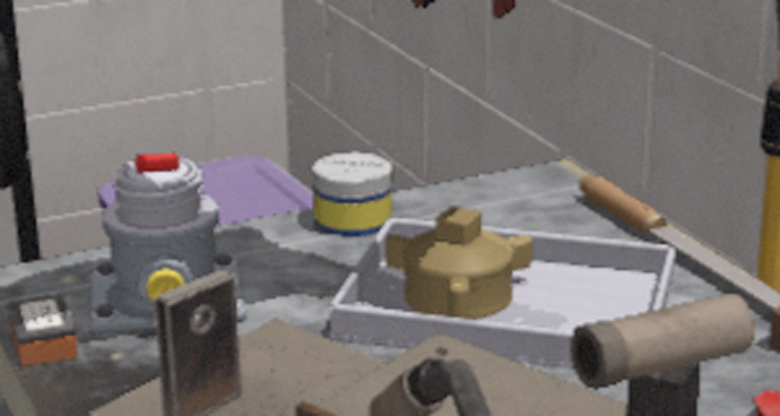

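The cap stands flat in the tray, seen at about (325,213) in the wrist view. The red tab shows at (568,111).

```bash
python3 - <<'E'
from h import *
w=get_image("wrist"); im=w["pixels"].astype(int)
m=((im[:,:,0]>170)&(im[:,:,1]<60)&(im[:,:,2]<60)).astype(np.uint8); m[:, :500]=0; m[200:]=0
cs,_=cv2.findContours(m,0,2); c=max(cs,key=cv2.contourArea); r=cv2.minAreaRect(c); print(r)
bx=cv2.boxPoints(r); P=[plane(w,*p,124.5,True)[:2] for p in bx]; print(np.round(P,1),np.mean(P,0))
for i in range(4):
    e=P[(i+1)%4]-P[i]; print(np.hypot(*e).round(1),np.degrees(np.arctan2(e[1],e[0])).round(1))
A=plane(w,385,113,26,True)[:2];D=plane(w,163,178,26,True)[:2];B=plane(w,414,270,26,True)[:2]
e=D-A; u=e/np.hypot(*e);n=np.array([-u[1],u[0]]); print(A,D,B,np.hypot(*e)); print("C",(D+B)/2,"scr",(D+B)/2+85*u, np.degrees(np.arctan2(u[1],u[0])))
print("boss top",plane(w,325,221,75.5,True))
crop(w,470,40,140,140,4,"pics/w12c.png")
E
```

```text
((567.6585083007812, 107.57315063476562), (11.088336944580078, 26.549541473388672), 51.34019470214844)
[[451.3 226. ]
 [423.8 234.4]
 [424.3 244.7]
 [452.1 235.9]] [437.85653705 235.25979964]
28.8 162.9
10.3 87.1
29.1 -17.6
10.0 -94.6
[531.56960108 124.24718696] [716.75808532 -30.01790908] [644.48761353 249.5561531 ] 241.02384643200753
C [680.62284942 109.76912201] scr [745.93182774  55.36565382] -39.79486208879719
boss top [646.87542588 133.16270003  75.5       ]
```

View pics/w12c.png

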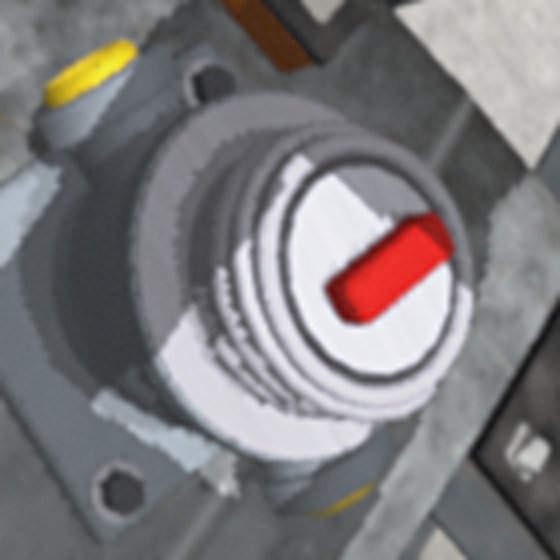

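Emit:
move_arm([
  [[0, 0.03, -0.016, 0.15, 0.07], [0, 0.08, -0.042, 0.33, 0.07], [0, 0.13, -0.068, 0.51, 0.07], [0, 0.17, -0.089, 0.69, 0.07], [0, 0.206, -0.108, 0.87, 0.07]],
])

```text
time_s: 32.85
eef_pos: [433.3, 238.4, 228.0]
eef_rot: [0.701, 0.092, 0.702, -0.092]
wrist_force: [0.1, 0.1, 0.7]
opening: 69.8
```

```bash
python3 - <<'E'
from h import *
w=get_image("wrist"); w=get_image("wrist"); w=get_image("wrist"); rep(); im=w["pixels"].astype(int)
m=((im[:,:,0]>150)&(im[:,:,1]<60)&(im[:,:,2]<60)).astype(np.uint8); m[300:]=0
cs,_=cv2.findContours(m,0,2); c=max(cs,key=cv2.contourArea); r=cv2.minAreaRect(c); print(r)
bx=cv2.boxPoints(r); P=[plane(w,*p,124.5,True)[:2] for p in bx]; print(np.round(P,1),np.mean(P,0))
for i in range(4):
    e=P[(i+1)%4]-P[i]; print(np.hypot(*e).round(1),np.degrees(np.arctan2(e[1],e[0])).round(1))
crop(w,225,130,200,150,4,"pics/w13c.png")
E
```

```text
t 33.00 p [433.8 238.5 228.3] q [ 0.479  0.225  1.906 -0.     1.012 -0.84 ] F [ 0.7 -0.1 -0.2] T [0.01 0.01 0.05] op 70.3
x [-1.1e-03 -6.0e-04 -1.0e+00] y [ 2.497e-01  9.683e-01 -9.000e-04] yaw_y deg 75.54Traceback (most recent call last):
  File "<stdin>", line 4, in <module>
ValueError: max() iterable argument is empty
```

```bash
python3 - <<'E'
from h import *
w=get_image("wrist"); crop(w,225,150,200,150,4,"pics/w13c.png"); print(proj(w,[435.5,238.2,124.5],True))
E
```

```text
[325.50649388 241.35412996]
```

View pics/w13c.png

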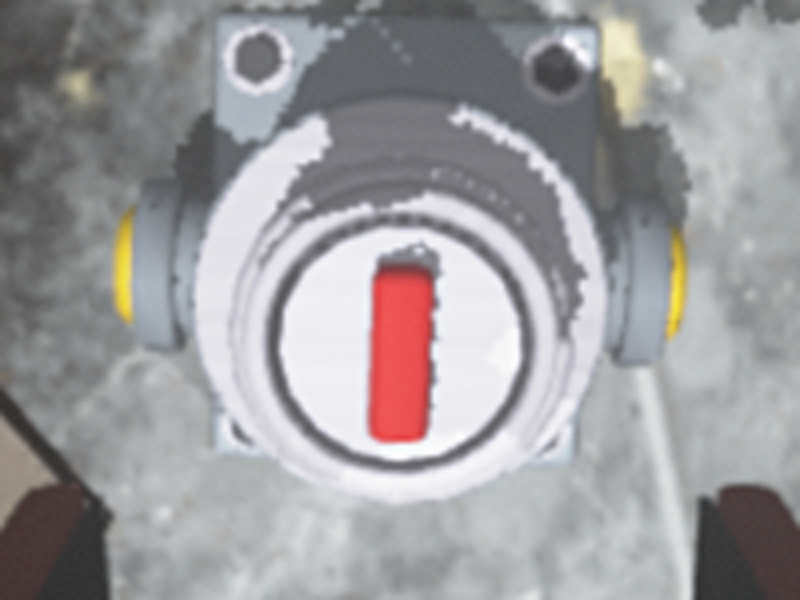

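```bash
python3 - <<'E'
from h import *
w=get_image("wrist"); f=lambda x,y:((x+.5)/4-.5+225,(y+.5)/4-.5+150); rep()
P=[plane(w,*f(*p),124.5,True)[:2] for p in [(404,270),(399,438)]]
e=P[1]-P[0]; print(P,np.mean(P,0),np.hypot(*e),np.degrees(np.arctan2(e[1],e[0]))); m=np.mean(P,0); print(goto(m[0],m[1],114))
E
```

```text
t 33.10 p [435.9 238.1 228.5] q [ 0.476  0.227  1.903 -0.     1.011 -0.841] F [-0.5 -0.8 -0.8] T [ 0.01 -0.02 -0.04] op 70.3
x [ 3.e-04 -1.e-04 -1.e+00] y [ 0.2505  0.9681 -0.    ] yaw_y deg 75.49
[array([419.27374286, 242.66766977]), array([450.17911418, 233.78503933])] [434.72642852 238.22635455] 32.1565405461637 -16.035381762581498
[114.52129581  -0.18288404  -1.15941342]
```

Emit:
move_arm([
  [[0.02, 0, -0.001, 0.025, 0.07], [0.055, 0, -0.001, 0.025, 0.06], [0.085, 0, -0.001, 0.025, 0.05], [0.105, 0, -0.001, 0.025, 0.045], [0.113, 0, -0.001, 0.025, 0.045]],
], squeeze=15)

```text
time_s: 33.72
eef_pos: [434.9, 237.6, 114.2]
eef_rot: [0.7, 0.099, 0.701, -0.099]
wrist_force: [0.2, 0.6, 0.8]
opening: 45.6
```

Emit:
move_arm([
  [[0.0005, 0, 0, 0, 0.035], [0.0005, 0, 0, 0, 0.02], [0.0005, 0, 0, 0, 0.004], [0.0005, 0, 0, 0, 0.004], [0.0005, 0, 0, 0, 0.004]],
])

```text
time_s: 34.35
eef_pos: [434.9, 238.5, 115.6]
eef_rot: [0.7, 0.099, 0.7, -0.099]
wrist_force: [0.2, -1.4, 4.9]
opening: 11.9
```

```bash
python3 - <<'E'
from h import *
rep()
w=get_image("wrist"); crop(w,225,130,200,200,3,"pics/w14c.png")
E
```

```text
t 34.35 p [434.9 238.5 115.6] q [ 0.478  0.4    1.985 -0.     0.755 -0.812] F [ 0.2 -1.4  4.9] T [-0.17  0.07  0.05] op 11.9
x [ 1.e-03  3.e-04 -1.e+00] y [2.769e-01 9.609e-01 6.000e-04] yaw_y deg 73.92
```

View pics/w14c.png

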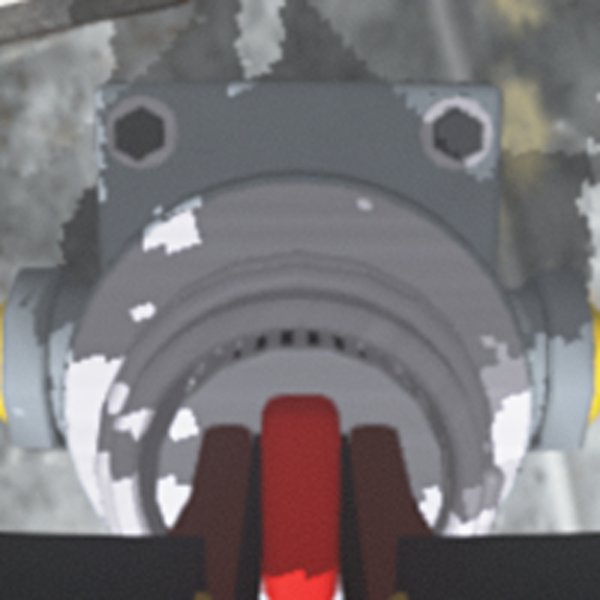

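Emit:
move_arm([
  [[-0.005, 0, 0, 0, 0.004], [-0.015, 0, 0, 0, 0.004], [-0.03, 0, 0, 0, 0.004], [-0.055, 0, 0, 0, 0.004], [-0.08, 0, 0, 0, 0.004]],
])

```text
time_s: 35.02
eef_pos: [434.6, 238.4, 196.6]
eef_rot: [0.7, 0.099, 0.7, -0.099]
wrist_force: [0.6, 1.5, -2.0]
opening: 11.9
```

Emit:
move_arm([
  [[-0.02, 0, 0, 0, 0.004], [-0.035, 0, 0, 0, 0.004], [-0.045, 0, 0, 0, 0.004], [-0.045, 0, 0, 0, 0.004], [-0.045, 0, 0, 0, 0.004]],
])

```text
time_s: 35.65
eef_pos: [434.2, 238.2, 239.4]
eef_rot: [0.7, 0.099, 0.7, -0.099]
wrist_force: [0.3, 0.2, -1.1]
opening: 12.2
```

```bash
python3 - <<'E'
from h import *
rep(); print(goto(737.5,56,238))
a=get_image("side"); crop(a,180,90,280,200,2.8,"pics/si6.png")
E
```

```text
t 35.65 p [434.2 238.2 239.4] q [ 0.478  0.211  1.895 -0.     1.037 -0.812] F [ 0.3  0.2 -1.1] T [ 0.02  0.02 -0.06] op 12.2
x [-1.1e-03 -6.0e-04 -1.0e+00] y [ 2.771e-01  9.608e-01 -8.000e-04] yaw_y deg 73.91
[  1.1949834  -91.02379375 341.94228426]
```

View pics/si6.png

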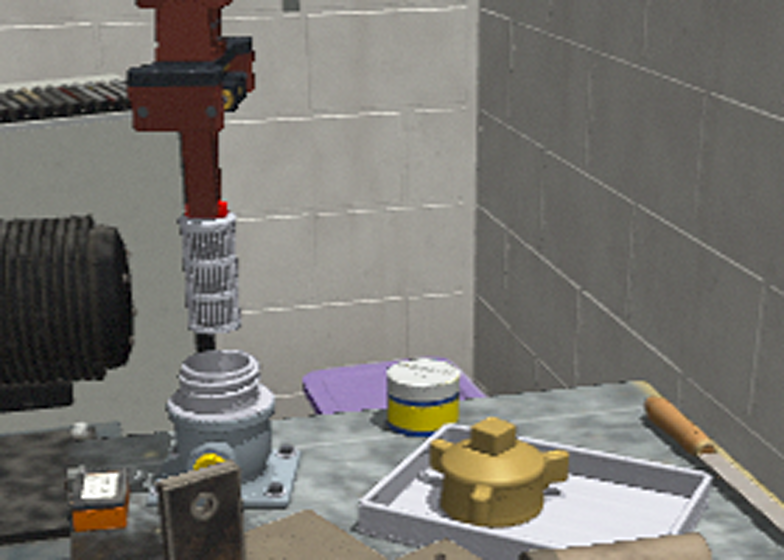

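Emit:
move_arm([
  [[0, -0.004, 0.015, 0, 0.004], [0, -0.012, 0.045, 0, 0.004], [0, -0.022, 0.085, 0, 0.004], [0, -0.034, 0.13, 0, 0.004], [0, -0.047, 0.175, 0, 0.004]],
])

```text
time_s: 36.33
eef_pos: [591.5, 143.2, 239.5]
eef_rot: [0.7, 0.099, 0.7, -0.099]
wrist_force: [0.4, -0.9, -1.4]
opening: 11.4
```

Emit:
move_arm([
  [[0, -0.012, 0.045, 0, 0.004], [0, -0.023, 0.087, 0, 0.004], [0, -0.033, 0.125, 0, 0.004], [0, -0.04, 0.15, 0, 0.004], [0, -0.044, 0.167, 0, 0.004]],
])

```text
time_s: 36.95
eef_pos: [739.3, 54.0, 238.7]
eef_rot: [0.7, 0.099, 0.7, -0.1]
wrist_force: [-0.0, 0.0, -1.7]
opening: 11.9
```

```bash
python3 - <<'E'
from h import *
rep()
w=get_image("wrist"); cv2.imwrite("pics/w15.png",w["pixels"][:,:,::-1])
E
```

```text
t 36.95 p [739.3  54.  238.7] q [ 0.057  0.583  1.327 -0.     1.233 -1.232] F [-0.   0.  -1.7] T [ 0.05 -0.03 -0.01] op 11.9
x [-1.1e-03 -4.0e-04 -1.0e+00] y [ 2.783e-01  9.605e-01 -7.000e-04] yaw_y deg 73.84
```

View pics/w15.png

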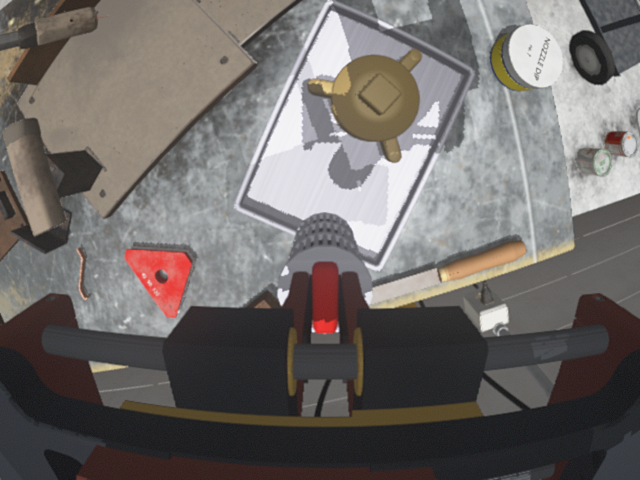

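```bash
python3 - <<'E'
from h import *
w=get_image("wrist"); rep()
Q=[plane(w,*p,26,True)[:2] for p in [(331,3),(236,207),(375,268),(472,71)]]; print(np.round(Q,1))
C=np.mean(Q,0); u=(Q[1]+Q[2]-Q[0]-Q[3]); u/=np.hypot(*u); n=np.array([-u[1],u[0]]); print(C,np.degrees(np.arctan2(u[1],u[0])))
print("boss",plane(w,378,94,75.5,True)[:2])
d=st()[1][:2]-C; print("screen in tray x %.1f y %.1f"%(d@n,d@u)); d=np.array([642.7,132.1])-C; print("cap",d@n,d@u)
E
```

```text
t 37.05 p [739.3  54.1 238.6] q [ 0.057  0.583  1.327 -0.     1.232 -1.231] F [-1.  -0.2 -2.8] T [-0.05 -0.02  0.01] op 11.9
x [-5.e-04 -5.e-04 -1.e+00] y [ 2.787e-01  9.604e-01 -6.000e-04] yaw_y deg 73.82
[[533.1 119.1]
 [709.8 -34.7]
 [814.4  87.3]
 [636.8 242.7]]
[673.52628102 103.61008799] -41.116273814359616
boss [643.97990646 128.53689173]
screen in tray x 6.0 y 82.1
cap 1.1926031983580923 -41.95846024095271
```

Emit:
move_arm([
  [[0.015, 0, 0, 0, 0.004], [0.045, 0, 0, 0, 0.004], [0.08, 0, 0, 0, 0.004], [0.11, 0, 0, 0, 0.004], [0.128, 0, 0, 0, 0.004]],
])

```text
time_s: 37.67
eef_pos: [736.0, 56.6, 109.2]
eef_rot: [0.699, 0.098, 0.701, -0.099]
wrist_force: [-0.6, -0.4, -1.8]
opening: 11.9
```

Emit:
move_arm([
  [[0.002, 0, 0, 0, 0.004], [0.004, 0, 0, 0, 0.004], [0.0055, 0, 0, 0, 0.004], [0.007, 0, 0, 0, 0.004], [0.0085, 0, 0, 0, 0.004]],
])

```text
time_s: 38.3
eef_pos: [738.2, 56.2, 104.0]
eef_rot: [0.7, 0.099, 0.7, -0.099]
wrist_force: [0.1, -0.3, -1.4]
opening: 11.8
```

Emit:
move_arm([
  [[0.0005, 0, 0, 0, 0.004], [0.001, 0, 0, 0, 0.004], [0.0015, 0, 0, 0, 0.004], [0.0015, 0, 0, 0, 0.004], [0.0015, 0, 0, 0, 0.004]],
])

```text
time_s: 38.92
eef_pos: [738.0, 56.2, 102.1]
eef_rot: [0.7, 0.099, 0.7, -0.099]
wrist_force: [0.2, -0.9, -1.6]
opening: 11.8
```

Emit:
move_arm([
  [[0.0005, 0, 0, 0, 0.004], [0.001, 0, 0, 0, 0.004], [0.0015, 0, 0, 0, 0.004], [0.0015, 0, 0, 0, 0.004], [0.0015, 0, 0, 0, 0.004]],
])

```text
time_s: 39.55
eef_pos: [738.0, 56.2, 100.5]
eef_rot: [0.7, 0.099, 0.7, -0.099]
wrist_force: [-0.2, -0.7, -2.2]
opening: 11.7
```

Emit:
move_arm([
  [[0.0005, 0, 0, 0, 0.004], [0.001, 0, 0, 0, 0.004], [0.001, 0, 0, 0, 0.004], [0.001, 0, 0, 0, 0.004], [0.001, 0, 0, 0, 0.004]],
])

```text
time_s: 40.17
eef_pos: [738.0, 56.2, 99.7]
eef_rot: [0.7, 0.099, 0.7, -0.099]
wrist_force: [0.5, -0.1, 1.2]
opening: 11.8
```

Emit:
move_arm([
  [[0.0005, 0, 0, 0, 0.004], [0.0005, 0, 0, 0, 0.004], [0.0005, 0, 0, 0, 0.004], [0.0005, 0, 0, 0, 0.004], [0.0005, 0, 0, 0, 0.004]],
])

```text
time_s: 40.8
eef_pos: [738.3, 56.2, 99.7]
eef_rot: [0.7, 0.099, 0.7, -0.099]
wrist_force: [-1.1, -0.5, 5.5]
opening: 12.3
```

The screen is on the floor, with the wrist force up to +5.5 N. I'll release it slowly and retreat straight up.

Emit:
move_arm([
  [[-0.0005, 0, 0, 0, 0.004], [-0.0005, 0, 0, 0, 0.0115], [-0.0005, 0, 0, 0, 0.017], [-0.0005, 0, 0, 0, 0.03], [-0.0005, 0, 0, 0, 0.035]],
])

```text
time_s: 41.42
eef_pos: [737.8, 56.3, 99.2]
eef_rot: [0.7, 0.099, 0.7, -0.099]
wrist_force: [0.7, -0.3, -0.8]
opening: 33.2
```

Emit:
move_arm([
  [[-0.003, 0, 0, 0, 0.035], [-0.01, 0, 0, 0, 0.035], [-0.03, 0, 0, 0, 0.035], [-0.07, 0, 0, 0, 0.035], [-0.12, 0, 0, 0, 0.035]],
])

```text
time_s: 42.05
eef_pos: [737.6, 56.2, 221.3]
eef_rot: [0.7, 0.099, 0.7, -0.099]
wrist_force: [1.2, 0.4, -0.1]
opening: 35.0
```

```bash
python3 - <<'E'
from h import *
rep()
w=get_image("wrist"); cv2.imwrite("pics/w16.png",w["pixels"][:,:,::-1])
a=get_image("scene"); crop(a,180,170,300,180,2.6,"pics/sc16.png")
a=get_image("side"); crop(a,180,170,300,180,2.6,"pics/si16.png"); rep()
E
```

```text
t 42.05 p [737.6  56.2 221.3] q [ 0.06   0.595  1.345  0.     1.201 -1.23 ] F [ 1.2  0.4 -0.1] T [ 0.   -0.03  0.05] op 35.0
x [-7.e-04 -0.e+00 -1.e+00] y [ 2.771e-01  9.608e-01 -2.000e-04] yaw_y deg 73.91
t 42.20 p [740.3  56.4 225.2] q [ 0.06   0.592  1.343  0.     1.199 -1.23 ] F [-0.2 -0.4  0.2] T [-0.05 -0.03  0.03] op 34.7
x [ 8.3e-03  5.0e-04 -1.0e+00] y [0.2771 0.9608 0.0028] yaw_y deg 73.91
```

View pics/w16.png

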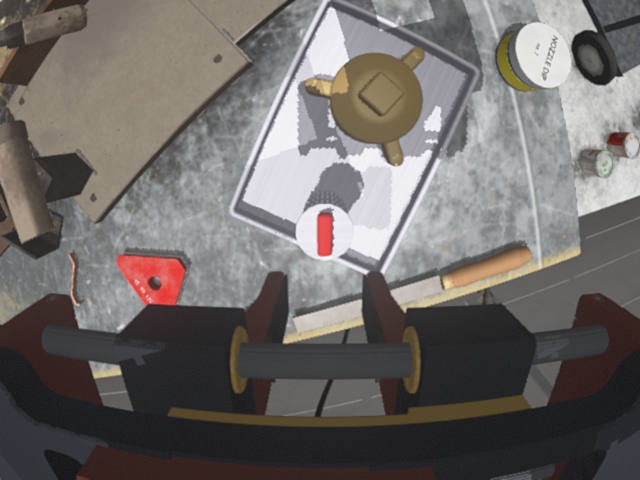

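View pics/sc16.png

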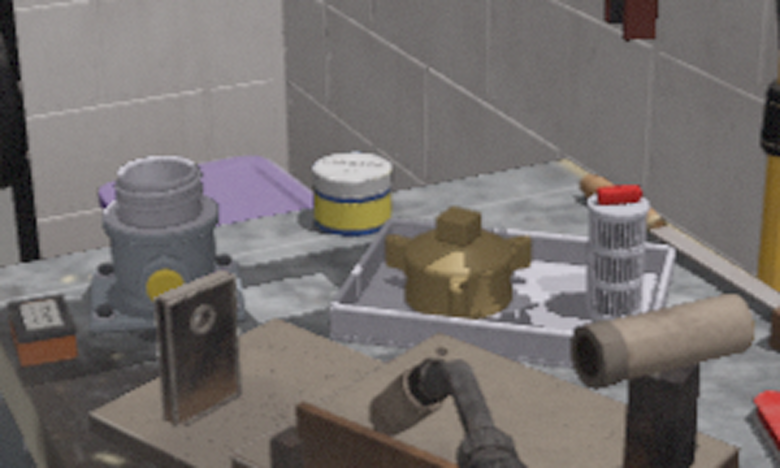

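View pics/si16.png

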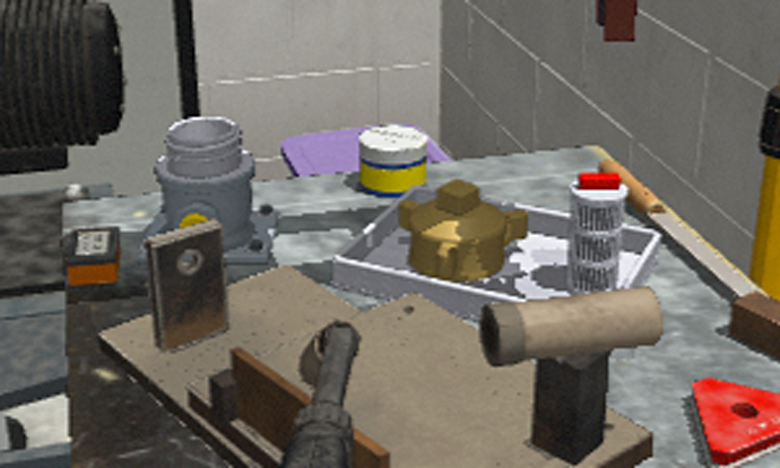

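The cap is flat and the screen upright in the tray, with the tab at (325,233) in the wrist view. The magnet, tin and box haven't moved, and the gripper is clear. I'll hand the job in.

```bash
python3 - <<'E'
from bench import manip
print(manip.close_job())
E
```

```text
the job is handed in; nothing more can be done
None
```

The cap and the screen are both standing in the drip tray, and I handed the job in at about 42 s; it reported no verdict.

- **Cap:** I gripped the boss and turned it about 2.35 turns anticlockwise in four grips, following the thread up. It came free in the jaws, with about 4.5 N at the wrist, which matches its weight. I lifted it clear and set it down about 40 mm from the tray's centre, with a contact force of roughly 10 N.
- **Screen:** I drew it straight up by its tab and set it down about 82 mm from the centre on the other side, with a contact force of roughly 7 N.

**Last checks:** The three final pictures show the cap flat and the screen upright inside the tray. The magnet, tin and box look unmoved, and the gripper is well above everything with no wrist force. I checked tilt only by eye.

**Disagreements:** My estimates of the tray's centre differed between views by about 7 mm. The scene camera put the boss about 7 mm off in y. Both differences are well inside the allowed margins.

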